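# Pin the shaker's carriage and snap the pin's ring shut

## Task

Secure the laboratory shaker's carriage for transport: take the steel locking pin from its rest, find the square hole by feel and push it through the two lugs of the shaker's bracket and the carriage tongue between them until its shoulder is fully home, then swing its sprung ring down over the nose of the pin until it snaps and stays there, and let go. Feel your way gently: about 8 N is enough for either push, and much more would bend the pin or the ring. Leave the timer, the stopper and the vial where they are.

Things in the scene. Friction and masses are not known exactly. Their poses are not given: they have to be found in the camera images.
- pin_grip (a point): Centre of the steel pin's flat ribbed grip blade, 36 mm long (along the pin), 10 mm wide, 22 mm high (11 mm above and below this point), free at both sides, pinched across its 10 mm from above. x axis: along the pin toward the nose; z up; y across the blade. The shoulder is 32 mm ahead of it (+x), the nose end 81 mm. The pin starts level in its rest and lifts straight up out of it.
- pin_shoulder (a point): Centre of the pin's shoulder, the front face of its head block (14 mm long, 24 mm wide, 22 mm high), on the pin's axis; axes as for pin_grip. Ahead of it (+x) the square shank, 12 x 12 mm, for 36 mm, then a taper, mainly from above and below, to a blunt rounded chisel nose, 11.4 mm wide (y) and 6 mm high (z), ending 49 mm ahead.
- pin: The locking pin, 99 mm long, about 150 g with its ring; origin at pin_shoulder, axes as for pin_grip.
- hole_mouth (a point): Nominal centre of the square hole's mouth, 58 mm above the bench, in the outer face of the first lug. The slotted bracket may stand anywhere up to 9.5 mm either way along this frame's x, so the true hole must be felt for (or seen); y and z are true. y axis: the way the pin goes in (level); z up; x toward the housing. Hole 14 x 14 mm, sides level. Lugs 34 mm wide, 15 mm higher than the axis.
- tongue (a point): Nominal point on the hole axis midway between the lugs, 16 mm in; axes as for hole_mouth. Along y from the mouth: first lug 0 to 8 mm, carriage tongue 11.5 to 20.5, second lug 24 to 32. The tongue's hole is 17 mm wide, 14 mm high, and floats with the carriage up to 1.2 mm off the lugs' line along x against about 2.5 N of friction; the pin pushes it in line where needed.
- shaker: The shaker, fixed: white housing 110 x 160 mm with its flat carriage (63 mm high, wire rails to 72 mm), and in front the aluminium bracket with two lugs on an 11 mm high foot. Origin on the bench straight below hole_mouth, axes as for hole_mouth. Housing from 89 mm along +x, y -30 to +130 mm; the carriage's upright arm 55 to 84 mm, elsewhere all is lower than 30 mm.
- ring_tab (a point): Middle of the upper face of the thumb tab (20 mm wide, 4 mm thick) at the outer end of the ring, 70 mm from the hinge line; the tab ends 80 mm from it, the cross bar lies 57 mm from it. x: outward along the ring; z: out of the upper face.
- ring: The pin's ring, a U of 6 mm steel rod, 56 mm wide outside, straddling the lugs when closed. Origin on its hinge line, on the pin's axis, 7 mm behind the shoulder (25 mm ahead of pin_grip); it swings in the pin's upright plane. x: outward along the ring; z: out of its upper face.
- ring_hinge (a joint): Ring angle, rad. 0: open, held so by its spring, standing 0.70 rad above the pin's axis on the nose side; grows as it is swung down to the nose. From about 0.62 its cross bar rides on the nose and must be forced past with about 4 to 8 N down on the tab; beyond 0.70 it snaps under the nose and stays at about 0.78 (hard stop 0.84). Let go earlier, it springs open.
- timer: Bystander: flat white bench timer, 60 x 68 x 18 mm; origin at the centre of its underside.
- stopper: Bystander: brown rubber stopper, 29 mm across, 28 mm high; origin at the centre of its underside.
- vial_a: Bystander: small capped sample vial, 30 mm across, 56 mm high; origin at the centre of its underside.

How it is judged:
By the outcome, as a careful person would: the job done as asked, in the order asked, and still so for the second after the job is handed in, with the robot touching nothing.
It also fails if it takes over 72 s, if anything falls off the work surface, if the arm or the gripper's body presses on something with over 40 N, if the wrist force passes 120 N, or if a joint passes its speed limit or range.

## Robot

A 6-joint arm with a two-finger parallel gripper is mounted at the origin on a cart in front of the work surface, level with it; the furniture and walls round the work are solid. World frame = base frame: x ahead of the robot, y to its left, z up, the work surface at z = 0. Lengths are in m, angles in rad, forces in N, time in s.
With the tool pointing down it reaches from about 0.35 to 0.975 m from the base axis. Payload 4.9 kg.
Tool frame: the origin (TCP) lies on the centre line of the jaws, within the pads' length; the fingertips stand 8 mm ahead of it and the grasp point (between the pads) lies 11 mm behind it; z points along the fingers, y is the direction in which the jaws open and shut (so a half turn about z gives the same grasp; the last joint's range is limited). The gripper opens to 85 mm and grips with 20 to 120 N. Pads are 22 mm wide; open, the fingers measure 114 mm over their backs; the gripper's body (76 mm by 85 mm) begins 54 mm behind the grasp point. The pads swing forward as they close: fully open they stand 13 mm farther back than shut.
Start: joints at [1.215, 0.053, 1.613, -0, 1.476, -0.119], TCP at [0.147, 0.608, 0.239] pointing down, gripper open.
Joint ranges: [-3.01, 3.01], [-1.01, 2.22], [0.06, 2.58], [-1.02, 4.17], [0.09, 2.62], [-3.14, 3.14]. Speed limits (rad/s): [2.57, 2.57, 3.14, 3.14, 3.14, 3.14].

## Interface

Orientations are given as a unit quaternion [w, x, y, z].
In Python, from plant import manip gives the robot as it stands.
- The arm moves only by the tool step_arm, never from a script. Its argument "deltas" is a list of rows, each a list of 7 numbers: the shift along the tool's x, y, z in m, then the turn, a rotation vector about the tool's x, y, z in rad, then the gripper command: -1 is fully open, 1 is shut, values between are in proportion. In form: [[dx, dy, dz, ax, ay, az, hand], ...]. A call has 1 to 20 rows; each row is the pose to reach, as a shift and turn from the pose commanded when the call began, along the tool's axes at that moment; what a row does not reach only later rows make up. A row lasts 1/10 s, in which the tool goes at most 50 mm and 8.59 degrees, less where a joint would pass 70% of its speed; a pose out of reach is approached as far as the arm can. A call with a gripper value outside its range is refused whole. The fingers move at their own pace and stop on an object; the grip force is fixed at half the most. Time passes only in rows, so rows that repeat a pose let the fingers close. It gives the time, the measured TCP pose, the force and the opening at its end, in the units of the state.
- manip.state(): the state, without advancing time (a new reading comes with each control period).
- manip.grab_frame(name): name is "scene" or "top" or "wrist"; returns the picture (480x640x3 uint8, red, green, blue); there is no depth.
- manip.get_calibration(name): a dict with "fov_y" (degrees; the focal length in pixels is half the picture's height over the tangent of half this angle, whatever the lens; pixels are square), "cx", "cy" (the principal point, pixels), "R" (3x3) and "t" (3): a world point X has camera coordinates R X + t. Camera axes: x right, y down, z forward; pixel columns grow to the right and rows downward; lengths in m; the calibration is good to about 2 mm. A picture is of the moment at which its call begins: read the wrist's pose just before it. get_calibration takes no time and is no camera call; for the wrist camera it gives the pose at the moment of the call.
- manip.job_done(): hands the job in, once; it reports no verdict.
The state is a dict: "time": time; "joint_pos": joint angles; "joint_vel": joint speeds; "joint_efforts": joint torques, N m; "tool_pos": TCP position; "tool_rot": TCP orientation; "contact_force": force on the tool from outside, world axes, zero at the start; "ft_torque": the same for the moment, N m; "gripper_width": opening from 0.0 (shut) to 1.0 (fully open).
Only numpy, scipy, OpenCV 4.12 (cv2) and the standard library are available. Lean on these libraries where they do the work, as an engineer would, in place of code of your own. Each camera call takes 0.05 s, during which the arm holds its last target.

## Working session

There is one attempt and no reset: what is moved stays moved. The work goes in short steps, Python scripts to look and compute and a tool call to move; the robot and the scene stay as the last step left them, time stands still between calls to the robot, and variables do not carry over. Pictures are saved under pics/ and viewed, and the job is handed in when it is done.

Besides the shell and the picture viewer there is one more tool, called after "Call:" by a JSON object that holds its "op" and its "data", one argument or row to a line. step_arm: Moves the arm, as the interface text tells. Its arguments: {"type":"object","properties":{"deltas":{"type":"array"}},"required":["deltas"]}

```bash
ls; mkdir -p pics; cat > h.py <<'E'
import numpy as np,cv2
from plant import manip
def snap(n,f):
    c=manip.get_calibration(n); im=manip.grab_frame(n); cv2.imwrite('pics/'+f,cv2.cvtColor(im,cv2.COLOR_RGB2BGR)); 
    np.savez('pics/'+f+'.npz',im=im,R=c['R'],t=c['t'],fov=c['fov_y'],cx=c['cx'],cy=c['cy']); return c
def ld(f):
    d=np.load('pics/'+f+'.npz'); return d
def proj(d,X):
    X=np.atleast_2d(X); f=240/np.tan(np.radians(float(d['fov']))/2)
    p=X@d['R'].T+d['t']; return np.c_[d['cx']+f*p[:,0]/p[:,2],d['cy']+f*p[:,1]/p[:,2]]
def ray(d,u,v):
    f=240/np.tan(np.radians(float(d['fov']))/2)
    r=d['R'].T@np.array([(u-d['cx'])/f,(v-d['cy'])/f,1]); o=-d['R'].T@d['t']; return o,r/np.linalg.norm(r)
def onz(d,u,v,z):
    o,r=ray(d,u,v); return o+r*(z-o[2])/r[2]
E
python3 - <<'E'
from h import *
for n in ('scene','top','wrist'):
    c=snap(n,n+'0.png'); print(n,c)
s=manip.state(); print(s)
E
```

```text
pics
scene {'fov_y': 51.4891690235705, 'cx': 320.53595515835246, 'cy': 244.19501775500405, 'R': array([[ 0.45914629, -0.88829054, -0.01116292],
       [-0.37259088, -0.18115003, -0.91014323],
       [ 0.80644945,  0.42204809, -0.41414332]]), 't': array([-0.29318684,  0.25002232,  0.63452927])}
top {'fov_y': 49.28951918848353, 'cx': 330.7899286314632, 'cy': 242.66974410081014, 'R': array([[ 0.05588752, -0.9984319 , -0.00321255],
       [-0.96933344, -0.05348695, -0.23985794],
       [ 0.23930999,  0.0165191 , -0.97080268]]), 't': array([-0.08283432,  0.49292607,  0.88036166])}
wrist {'fov_y': 60.69766455820154, 'cx': 319.0726236529731, 'cy': 247.49838840926805, 'R': array([[ 0.23477101,  0.97204936, -0.00161673],
       [ 0.92528434, -0.22296594,  0.30681442],
       [ 0.29787828, -0.07352707, -0.95176799]]), 't': array([-0.62482305, -0.03958089,  0.37944527])}
{'time': 0.15, 'joint_pos': array([ 1.21498371e+00,  5.32180616e-02,  1.61395044e+00,  3.77491743e-05,
        1.47600700e+00, -1.18989458e-01]), 'joint_vel': array([ 0.00065643, -0.00076952, -0.00274097,  0.00116372, -0.00090625,
        0.00206953]), 'joint_efforts': array([ 2.82404708e-04, -3.94238019e+01, -3.70723271e+01, -1.12442590e-04,
        4.63965145e-03, -3.43974637e-05]), 'tool_pos': array([0.14645582, 0.60712283, 0.23835428]), 'tool_rot': array([-2.04387534e-04,  1.18136811e-01,  9.92997013e-01, -7.64812291e-04]), 'contact_force': array([ 0.17342611,  0.63181483, -0.71310803]), 'ft_torque': array([-0.03254841,  0.02060587,  0.02790841]), 'gripper_width': 1.0004259549164995}
```

View pics/scene0.png

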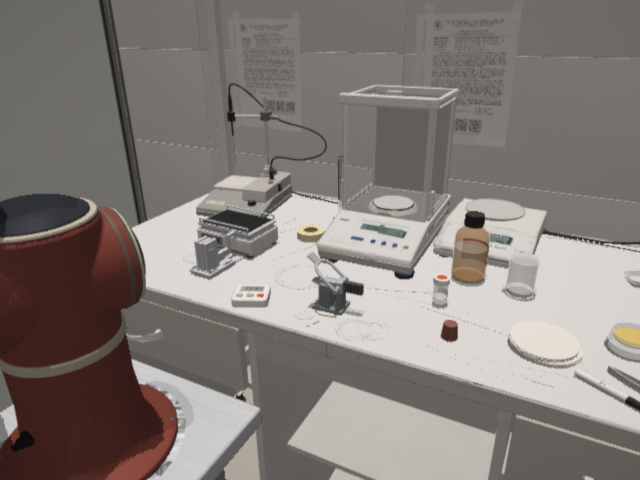

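View pics/top0.png

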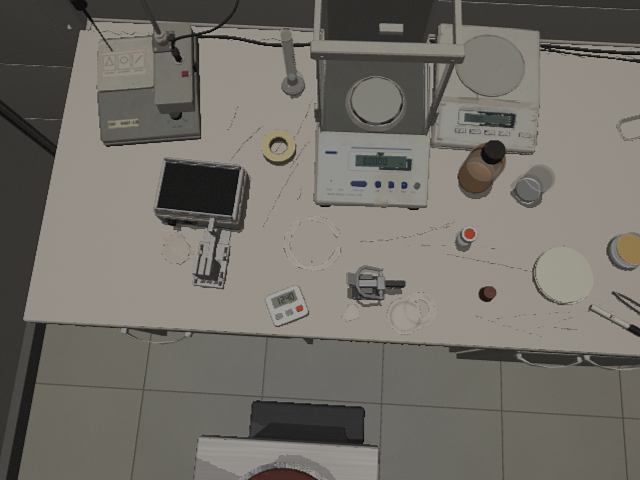

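View pics/wrist0.png

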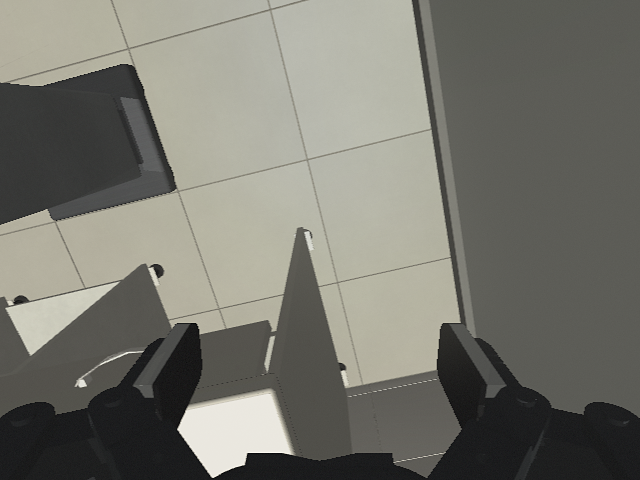

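```bash
python3 - <<'E'
from h import *
d=ld('top0.png'); im=cv2.cvtColor(d['im'],cv2.COLOR_RGB2BGR)
a=cv2.resize(im[150:300,150:250],None,fx=4,fy=4,interpolation=cv2.INTER_CUBIC)
b=cv2.resize(im[250:320,335:415],None,fx=5,fy=5,interpolation=cv2.INTER_CUBIC)
o=np.zeros((600,800,3),np.uint8); o[:600,:400]=a; o[:350,400:]=b; 
s=ld('scene0.png'); si=cv2.cvtColor(s['im'],cv2.COLOR_RGB2BGR)
o[350:600,400:800]=cv2.resize(si[240:340,250:410],(400,250),interpolation=cv2.INTER_CUBIC)
cv2.imwrite('pics/c0.png',o)
for p in [(212,258),(375,285),(400,284),(288,305)]: print(p,onz(d,*p,0.03))
print(proj(d,[[0.147,0.608,0.239]]),proj(d,[[0,0,0]]))
E
```

```text
(212, 258) [0.46297828 0.16226301 0.03      ]
(375, 285) [ 0.42935489 -0.13958189  0.03      ]
(400, 284) [ 0.43370998 -0.18492892  0.03      ]
(288, 305) [0.38425993 0.01574081 0.03      ]
[[-183.94148658  439.22054001]] [[281.56841334 535.57451933]]
```

View pics/c0.png

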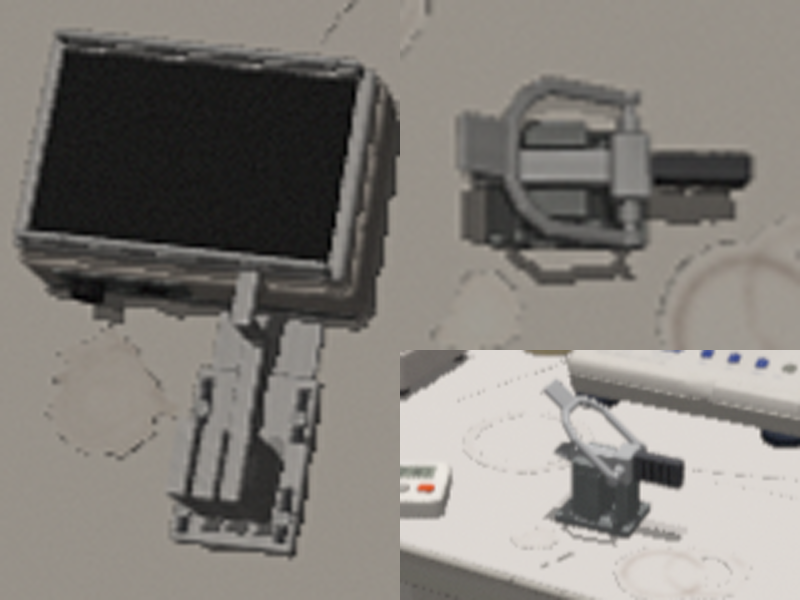

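```bash
cat >> h.py <<'E'
from scipy.spatial.transform import Rotation as Ro
def pose():
    s=manip.state(); q=s['tool_rot']; return s,s['tool_pos'],Ro.from_quat([q[1],q[2],q[3],q[0]])
def delta(target,Rt=None):
    s,p,R=pose(); d=R.inv().apply(np.array(target)-p); r=(R.inv()*Rt).as_rotvec() if Rt is not None else np.zeros(3)
    return np.round(d,4),np.round(r,4)
def down(ty):  # tool z down, tool y along world direction angle
    y=np.array([np.cos(ty),np.sin(ty),0]); z=np.array([0,0,-1.]); return Ro.from_matrix(np.c_[np.cross(y,z),y,z])
E
python3 - <<'E'
from h import *
s,p,R=pose(); print(R.as_matrix().round(3))
d=ld('wrist0.png'); o=-d['R'].T@d['t']; print('cam in tool',R.inv().apply(o-p), (R.inv().as_matrix()@d['R'].T).round(3))
for a in (0,np.pi): print(a,delta([0.44,-0.12,0.25],down(a)))
E
```

```text
[[-0.972  0.235 -0.001]
 [ 0.235  0.972 -0.001]
 [ 0.    -0.002 -1.   ]]
cam in tool [ 0.07860502  0.00069042 -0.13390694] [[-0.    -0.952 -0.307]
 [ 1.    -0.    -0.   ]
 [ 0.    -0.307  0.952]]
0 (array([-0.4559, -0.638 , -0.0107]), array([-1.500e-03,  9.000e-04,  1.334e+00]))
3.141592653589793 (array([-0.4559, -0.638 , -0.0107]), array([-9.0000e-04, -1.6000e-03, -1.8076e+00]))
```

```bash
python3 - <<'E'
from h import *
print(delta([0.46,0.11,0.22],down(0)))
E
```

```text
(array([-0.4214, -0.4097,  0.0189]), array([-1.500e-03,  9.000e-04,  1.334e+00]))
```

Call:
{"op": "step_arm", "data": {
  "deltas": [
    [-0.4214, -0.4097, 0.0189, -0.0015, 0.0009, 1.334, -1],
    [-0.4214, -0.4097, 0.0189, -0.0015, 0.0009, 1.334, -1],
    [-0.4214, -0.4097, 0.0189, -0.0015, 0.0009, 1.334, -1],
    [-0.4214, -0.4097, 0.0189, -0.0015, 0.0009, 1.334, -1],
    [-0.4214, -0.4097, 0.0189, -0.0015, 0.0009, 1.334, -1],
    [-0.4214, -0.4097, 0.0189, -0.0015, 0.0009, 1.334, -1],
    [-0.4214, -0.4097, 0.0189, -0.0015, 0.0009, 1.334, -1],
    [-0.4214, -0.4097, 0.0189, -0.0015, 0.0009, 1.334, -1],
    [-0.4214, -0.4097, 0.0189, -0.0015, 0.0009, 1.334, -1],
    [-0.4214, -0.4097, 0.0189, -0.0015, 0.0009, 1.334, -1],
    [-0.4214, -0.4097, 0.0189, -0.0015, 0.0009, 1.334, -1],
    [-0.4214, -0.4097, 0.0189, -0.0015, 0.0009, 1.334, -1],
    [-0.4214, -0.4097, 0.0189, -0.0015, 0.0009, 1.334, -1],
    [-0.4214, -0.4097, 0.0189, -0.0015, 0.0009, 1.334, -1],
    [-0.4214, -0.4097, 0.0189, -0.0015, 0.0009, 1.334, -1],
    [-0.4214, -0.4097, 0.0189, -0.0015, 0.0009, 1.334, -1]
  ]
}}

```text
time: 1.75
tool_pos: [0.4596, 0.1114, 0.2203]
tool_rot: [-0.0, 0.706, 0.708, 0.001]
contact_force: [0.7, 0.3, -0.4]
gripper_width: 0.999
```

```bash
python3 - <<'E'
from h import *
s,p,R=pose(); print(s['time'],p,R.as_matrix().round(4),s['joint_pos'].round(3),s['contact_force'],s['ft_torque'])
snap('wrist','w1.png')
E
```

```text
1.75 [0.45959592 0.11142581 0.22030389] [[-1.9e-03  1.0e+00  4.0e-04]
 [ 1.0e+00  1.9e-03  1.7e-03]
 [ 1.7e-03  4.0e-04 -1.0e+00]] [ 0.079 -0.314  1.977  0.002  1.477  0.077] [ 0.68376738  0.26361497 -0.39510521] [ 0.03995783  0.02467982 -0.0372973 ]
```

View pics/w1.png

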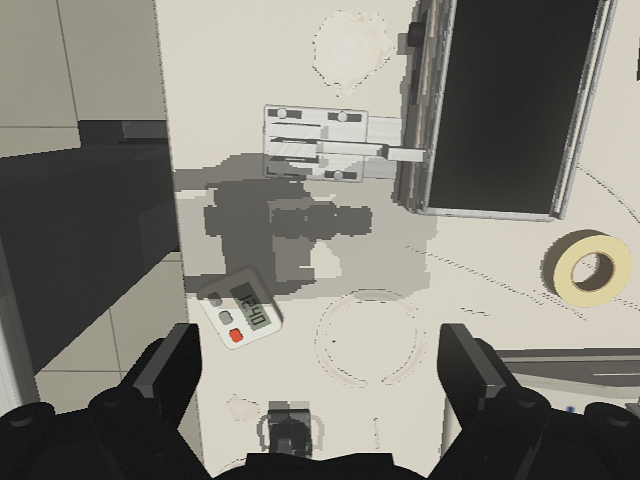

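```bash
python3 - <<'E'
from h import *
d=ld('w1.png'); im=cv2.cvtColor(d['im'],cv2.COLOR_RGB2BGR)
a=cv2.resize(im[95:195,255:435],None,fx=4.4,fy=4.4,interpolation=cv2.INTER_CUBIC)
cv2.imwrite('pics/c1.png',a)
b=im[390:480,230:350]
cv2.imwrite('pics/c2.png',cv2.resize(b,None,fx=5,fy=5,interpolation=cv2.INTER_CUBIC))
E
```

```text
(no output)
```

View pics/c1.png

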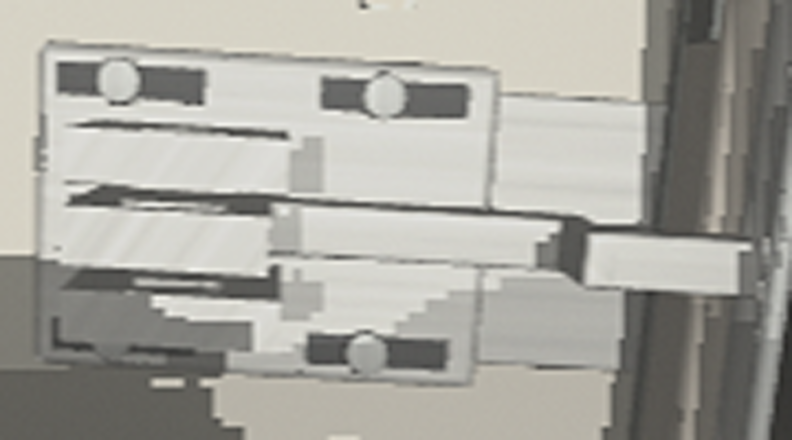

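View pics/c2.png

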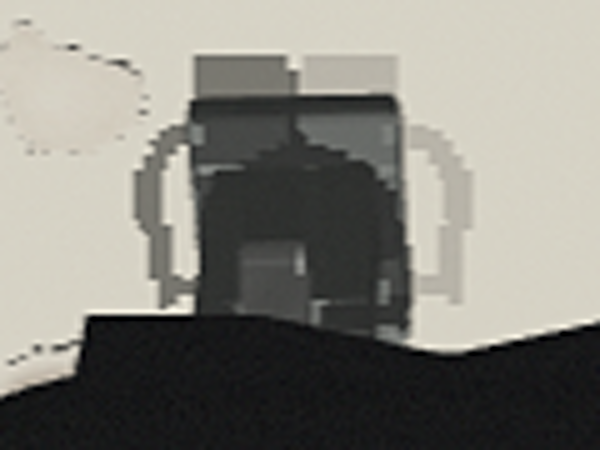

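```bash
python3 - <<'E'
from h import *
d=ld('w1.png')
def c(x,y,z): return onz(d,255+x/4.4,95+y/4.4,z)
for n,x,y,z in [('L2 lt',72,127,.073),('L2 lb',62,184,.073),('L2 rt',288,136,.073),('L2 rb',288,193,.073),('T lt',66,207,.073),('T lb',60,265,.073),('T rt',270,213,.073),('T rb',268,275,.073),('L1 lt',62,288,.073),('L1 rt',278,298,.073),('footTL',48,42,.011),('footTR',496,72,.011),('footBR',472,382,.011),('footBL',40,360,.011)]: print(n,c(x,y,z))
t=ld('w1.png'); print(-d['R'].T@d['t'])
E
```

```text
L2 lt [0.42843782 0.18568442 0.073     ]
L2 lb [0.42665099 0.17744723 0.073     ]
L2 rt [0.46072705 0.18444971 0.073     ]
L2 rb [0.46074979 0.17619093 0.073     ]
T lt [0.42713722 0.17408188 0.073     ]
T lb [0.42592046 0.16547724 0.073     ]
T rt [0.45802922 0.17325183 0.073     ]
T rb [0.45772021 0.16403057 0.073     ]
L1 lt [0.42610352 0.16202021 0.073     ]
L1 rt [0.4592554  0.16056408 0.073     ]
footTL [0.41773962 0.19924107 0.011     ]
footTR [0.49853651 0.1942584  0.011     ]
footBR [0.49609444 0.1382745  0.011     ]
footBL [0.41406813 0.14230445 0.011     ]
[0.45966134 0.19058691 0.35455465]
```

```bash
python3 - <<'E'
from h import *
d=ld('w1.png'); g=cv2.cvtColor(d['im'],cv2.COLOR_RGB2GRAY)
for side in ('L','bottom'):
    P=[]
    if side=='L':
        for v in range(20,195,5):
            u=480
            while g[v,u]<60: u-=1
            P.append(onz(d,u+.5,v,.063))
    else:
        for u in range(440,540,5):
            v=150
            while g[v,u]<60: v+=1
            P.append(onz(d,u,v-.5,.063))
    P=np.array(P); vx,vy,x0,y0=cv2.fitLine(P[:,:2].astype(np.float32),cv2.DIST_HUBER,0,.01,.01).ravel(); print(side,np.arctan2(vy,vx),x0,y0, P[0],P[-1])
d=ld('top0.png'); g=cv2.cvtColor(d['im'],cv2.COLOR_RGB2GRAY)
m=np.zeros_like(g); m[150:220,150:250]=(g[150:220,150:250]<45)
m=cv2.morphologyEx(m,cv2.MORPH_OPEN,np.ones((3,3)))
c=max(cv2.findContours(m,0,1)[0],key=cv2.contourArea)[:,0]
W=np.array([onz(d,*p,.063)[:2] for p in c],np.float32); print(cv2.minAreaRect(W), len(c))
E
```

```text
L 1.5153137 0.5427438 0.20054951 [0.54560032 0.24878756 0.063     ] [0.53955437 0.140431   0.063     ]
bottom -0.022320494 0.58154476 0.1308791 [0.54704447 0.13284026 0.063     ] [0.61563353 0.13222101 0.063     ]
((0.5858064293861389, 0.19369572401046753), (0.13772553205490112, 0.08817479014396667), 86.75724792480469) 232
```

```bash
python3 - <<'E'
from h import *
print(delta([0.44,-0.14,0.22],down(0)))
E
```

```text
(array([-0.2514, -0.0202, -0.    ]), array([ 0.0007, -0.0017,  0.002 ]))
```

Call:
{"op": "step_arm", "data": {
  "deltas": [
    [-0.05, -0.004, 0, 0, 0, 0, -1],
    [-0.1, -0.008, 0, 0, 0, 0, -1],
    [-0.15, -0.012, 0, 0, 0, 0, -1],
    [-0.2, -0.016, 0, 0, 0, 0, -1],
    [-0.251, -0.02, 0, 0, 0, 0, -1],
    [-0.251, -0.02, 0, 0, 0, 0, -1],
    [-0.251, -0.02, 0, 0, 0, 0, -1]
  ]
}}

```text
time: 2.5
tool_pos: [0.44, -0.1408, 0.22]
tool_rot: [-0.001, 0.708, 0.707, 0.001]
contact_force: [-0.4, 0.1, 0.2]
gripper_width: 1.002
```

```bash
python3 - <<'E'
from h import *
s,p,R=pose(); print(s['time'],p)
snap('wrist','w2.png')
E
```

```text
2.5 [ 0.44004059 -0.14075713  0.22004138]
```

View pics/w2.png

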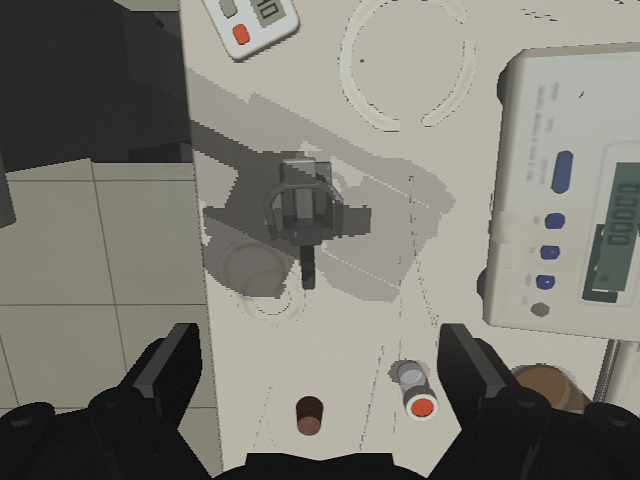

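```bash
python3 - <<'E'
from h import *
d=ld('w2.png'); im=cv2.cvtColor(d['im'],cv2.COLOR_RGB2BGR)
a=cv2.resize(im[145:295,255:355],None,fx=4,fy=4,interpolation=cv2.INTER_CUBIC)
a=np.clip(a.astype(float)*1.6,0,255).astype(np.uint8)
o=np.zeros((600,800,3),np.uint8); o[:,:400]=a
im=cv2.cvtColor(ld('top0.png')['im'],cv2.COLOR_RGB2BGR)
o[:560,400:]=cv2.resize(im[255:311,340:380+0],(400,560),interpolation=cv2.INTER_CUBIC) if 0 else cv2.resize(im[255:311,345:385+0],(400,560))
o[:560,400:]=cv2.resize(im[250:320,360:410],(400,560),interpolation=cv2.INTER_CUBIC)
cv2.imwrite('pics/c3.png',o)
E
```

```text
(no output)
```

View pics/c3.png

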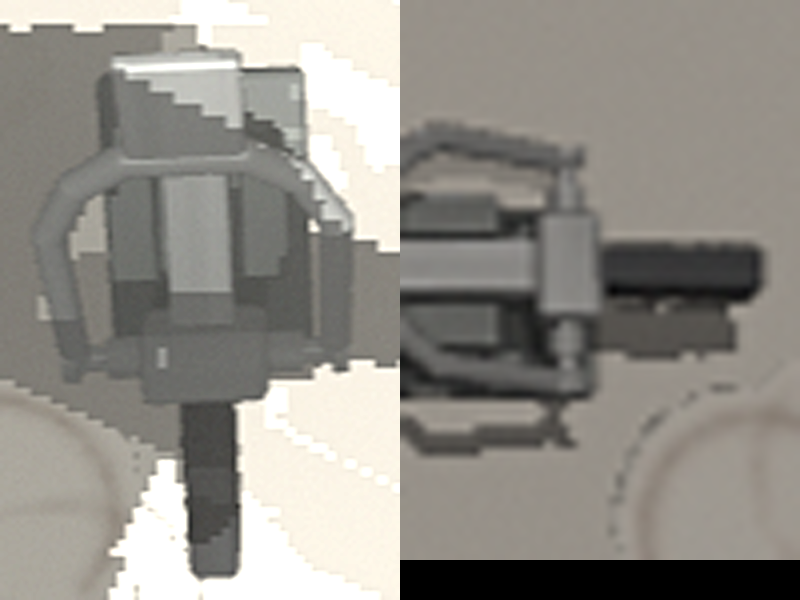

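```bash
cat >> h.py <<'E'
def tri(a,pa,b,pb):
    o1,r1=ray(a,*pa); o2,r2=ray(b,*pb)
    A=np.c_[r1,-r2]; s=np.linalg.lstsq(A,o2-o1,rcond=None)[0]; x1=o1+s[0]*r1; x2=o2+s[1]*r2
    return (x1+x2)/2, np.linalg.norm(x1-x2)
E
python3 - <<'E'
from h import *
w=ld('w2.png'); t=ld('top0.png'); s=ld('scene0.png')
print('topcam',-t['R'].T@t['t'],'w',-w['R'].T@w['t'])
print('head bl-br',tri(w,(290.5,245.75),t,(385,289)),tri(w,(321.25,244.25),t,(385,276.6)))
print('grip end',tri(w,(308.75,288.75),t,(405.25,283.7)))
print('tab centre', )
for z in (.03,.04,.05,.06):
    print(z,onz(w,308.75,288.75,z),onz(t,405.25,283.7,z),onz(w,306,245,z),onz(t,385,283,z))
    print(proj(s,onz(w,308.75,288.75,z)),proj(s,onz(w,306,245,z)))
E
```

```text
topcam [ 0.27175979 -0.07088209  0.97262358] w [ 0.44033325 -0.06166185  0.35428174]
head bl-br (array([ 0.41866557, -0.15544002,  0.05696095]), np.float64(0.00010237858251719477)) (array([ 0.4418353 , -0.15533178,  0.05290388]), np.float64(0.0005392767511194691))
grip end (array([ 0.43141027, -0.19182316,  0.05364886]), np.float64(0.0016660401375908304))
tab centre
0.03 [ 0.43143607 -0.20262854  0.03      ] [ 0.43479045 -0.19445173  0.03      ] [ 0.42952766 -0.16327427  0.03      ] [ 0.43403865 -0.1576259   0.03      ]
[[368.11736796 299.71653898]] [[347.49515732 295.2357082 ]]
0.04 [ 0.43171044 -0.1982815   0.04      ] [ 0.43306091 -0.19314082  0.04      ] [ 0.42986088 -0.16014081  0.04      ] [ 0.43231708 -0.15670566  0.04      ]
[[366.06005921 294.21276024]] [[346.05046066 289.9473735 ]]
0.05 [ 0.4319848  -0.19393446  0.05      ] [ 0.43133137 -0.19182991  0.05      ] [ 0.43019409 -0.15700735  0.05      ] [ 0.43059552 -0.15578542  0.05      ]
[[363.99300308 288.68290499]] [[344.59752617 284.62888403]]
0.06 [ 0.43225917 -0.18958741  0.06      ] [ 0.42960183 -0.19051899  0.06      ] [ 0.43052731 -0.15387389  0.06      ] [ 0.42887395 -0.15486519  0.06      ]
[[361.91613013 283.12678746]] [[343.13628316 279.27998116]]
```

```bash
python3 - <<'E'
from h import *
w=ld('w2.png')
def c(x,y,z): return onz(w,255+x/4,145+y/4,z)
print('tab end',c(176,60,.095),'shank',c(197,182,.049),c(201,290,.049),'head f',c(207,309,.054),'b',c(204,400,.054),'grip',c(210,415,.054),c(215,570,.054))
print('tab edges',c(112,62,.095),c(242,58,.095))
E
```

```text
tab end [ 0.42797789 -0.08752527  0.095     ] shank [ 0.42934162 -0.11456184  0.049     ] [ 0.42984056 -0.13530078  0.049     ] head f [ 0.43109957 -0.13777265  0.054     ] b [ 0.43032738 -0.15575396  0.054     ] grip [ 0.43144749 -0.15878177  0.054     ] [ 0.43210471 -0.1911189   0.054     ]
tab edges [ 0.41802324 -0.0878127   0.095     ] [ 0.43823649 -0.08723859  0.095     ]
```

```bash
python3 - <<'E'
from h import *
print(delta([0.4318,-0.1745,0.10],down(.041)));print(delta([0.4318,-0.1745,0.033],down(.041)))
E
```

```text
(array([-0.0349, -0.0085,  0.1199]), array([ 0.0006, -0.0021, -0.0406]))
(array([-0.0351, -0.0085,  0.1869]), array([ 0.0006, -0.0021, -0.0406]))
```

Call:
{"op": "step_arm", "data": {
  "deltas": [
    [-0.035, -0.0085, 0.03, 0.0006, -0.002, -0.0406, -1],
    [-0.035, -0.0085, 0.075, 0.0006, -0.002, -0.0406, -1],
    [-0.035, -0.0085, 0.12, 0.0006, -0.002, -0.0406, -1],
    [-0.035, -0.0085, 0.15, 0.0006, -0.002, -0.0406, -1],
    [-0.035, -0.0085, 0.17, 0.0006, -0.002, -0.0406, -1],
    [-0.035, -0.0085, 0.18, 0.0006, -0.002, -0.0406, -1],
    [-0.035, -0.0085, 0.186, 0.0006, -0.002, -0.0406, -1],
    [-0.035, -0.0085, 0.186, 0.0006, -0.002, -0.0406, -1]
  ]
}}

```text
time: 3.35
tool_pos: [0.4321, -0.1745, 0.0341]
tool_rot: [0.0, 0.692, 0.722, -0.0]
contact_force: [-0.3, -0.4, 0.3]
gripper_width: 1.001
```

```bash
python3 - <<'E'
from h import *
s,p,R=pose(); print(s['time'],p,R.as_rotvec(),s['contact_force'])
print(delta([0.4318,-0.1745,0.034],down(.041)))
snap('scene','s3.png')
im=cv2.imread('pics/s3.png'); cv2.imwrite('pics/s3c.png',cv2.resize(im[180:340,240:440],None,fx=3.5,fy=3.5))
E
```

```text
3.35 [ 0.43214546 -0.17451914  0.0340875 ] [ 2.17381266e+00  2.26759165e+00 -4.55336190e-04] [-0.25799042 -0.3940925   0.2837995 ]
(array([ 0.    , -0.0003,  0.0001]), array([0.    , 0.0005, 0.0012]))
```

View pics/s3c.png

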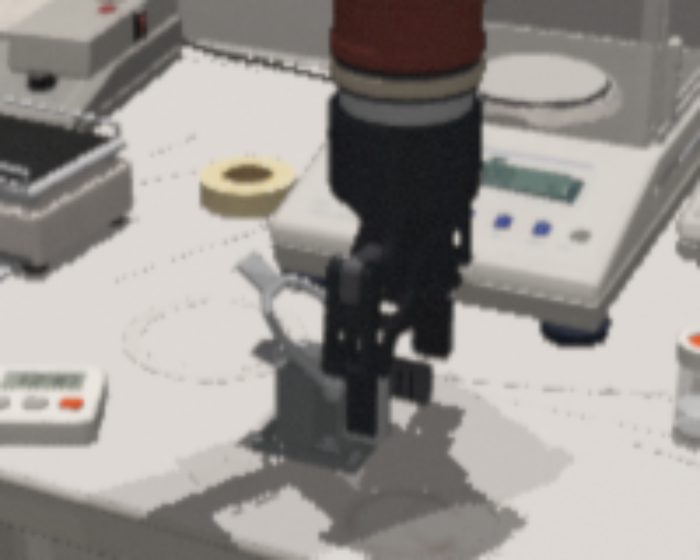

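Fingers straddle the blade as intended. Close.

Call:
{"op": "step_arm", "data": {
  "deltas": [
    [0, 0, 0, 0, 0, 0, 0],
    [0, 0, 0, 0, 0, 0, 0.5],
    [0, 0, 0, 0, 0, 0, 1],
    [0, 0, 0, 0, 0, 0, 1],
    [0, 0, 0, 0, 0, 0, 1],
    [0, 0, 0, 0, 0, 0, 1],
    [0, 0, 0, 0, 0, 0, 1],
    [0, 0, 0, 0, 0, 0, 1]
  ]
}}

```text
time: 4.2
tool_pos: [0.4318, -0.1754, 0.0342]
tool_rot: [0.0, 0.693, 0.721, -0.0]
contact_force: [-1.4, 0.9, 3.0]
gripper_width: 0.108
```

```bash
python3 - <<'E'
from h import *
s,p,R=pose(); print(s['time'],p,s['contact_force'],s['gripper_width'],s['ft_torque'])
E
```

```text
4.2 [ 0.43178181 -0.1754119   0.03418379] [-1.43677019  0.9073445   3.01349643] 0.10799448003642834 [ 0.08597491  0.21572016 -0.04962134]
```

Call:
{"op": "step_arm", "data": {
  "deltas": [
    [0, 0, -0.01, 0, 0, 0, 1],
    [0, 0, -0.025, 0, 0, 0, 1],
    [0, 0, -0.045, 0, 0, 0, 1],
    [0, 0, -0.065, 0, 0, 0, 1],
    [0, 0, -0.08, 0, 0, 0, 1],
    [0, 0, -0.08, 0, 0, 0, 1]
  ]
}}

```text
time: 4.8
tool_pos: [0.4333, -0.1762, 0.1167]
tool_rot: [0.003, 0.693, 0.721, 0.0]
contact_force: [0.4, -0.3, -2.1]
gripper_width: 0.108
```

```bash
python3 - <<'E'
from h import *
s,p,R=pose(); print(s['time'],p,s['contact_force'],s['gripper_width'],s['ft_torque'])
print(delta([0.4361,0.0403,0.10],down(-.0555)))
snap('wrist','w4.png'); snap('scene','s4.png')
im=cv2.imread('pics/s4.png'); cv2.imwrite('pics/s4c.png',cv2.resize(im[180:340,240:440],None,fx=3.5,fy=3.5))
E
```

```text
4.8 [ 0.43330806 -0.17615107  0.11674856] [ 0.43659417 -0.2983957  -2.06039314] 0.10783105938559517 [-0.06972846  0.05059897  0.01709616]
(array([0.2162, 0.0115, 0.016 ]), array([0.0048, 0.0033, 0.0962]))
```

View pics/w4.png

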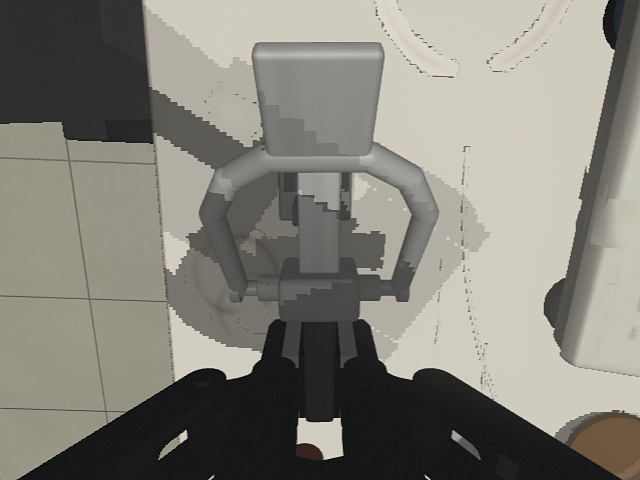

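View pics/s4c.png

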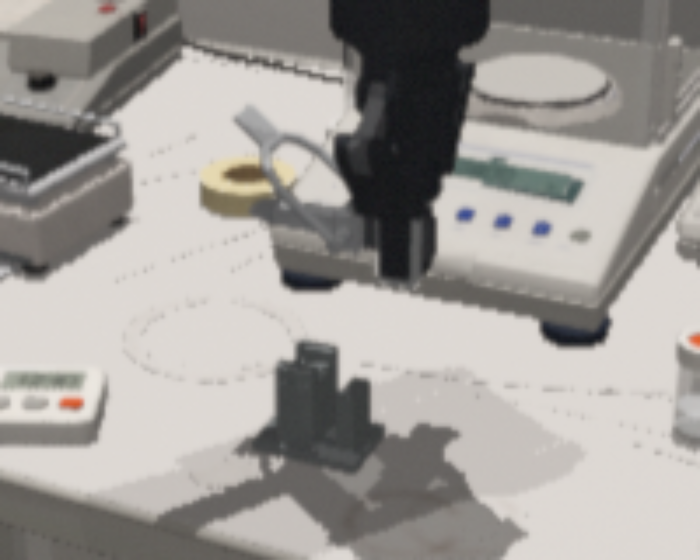

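Call:
{"op": "step_arm", "data": {
  "deltas": [
    [0.04, 0.0115, 0.0, 0.0048, 0.0033, 0.0962, 1],
    [0.08, 0.0115, 0.0, 0.0048, 0.0033, 0.0962, 1],
    [0.12, 0.0115, 0.0, 0.0048, 0.0033, 0.0962, 1],
    [0.16, 0.0115, 0.0, 0.0048, 0.0033, 0.0962, 1],
    [0.19, 0.0115, 0.0, 0.0048, 0.0033, 0.0962, 1],
    [0.21, 0.0115, 0.0, 0.0048, 0.0033, 0.0962, 1],
    [0.216, 0.0115, 0.01, 0.0048, 0.0033, 0.0962, 1],
    [0.216, 0.0115, 0.016, 0.0048, 0.0033, 0.0962, 1],
    [0.216, 0.0115, 0.016, 0.0048, 0.0033, 0.0962, 1],
    [0.216, 0.0115, 0.016, 0.0048, 0.0033, 0.0962, 1]
  ]
}}

```text
time: 5.9
tool_pos: [0.4341, 0.0402, 0.097]
tool_rot: [-0.003, 0.727, 0.687, -0.001]
contact_force: [-0.2, 0.5, -1.3]
gripper_width: 0.114
```

```bash
python3 - <<'E'
from h import *
s,p,R=pose(); print(s['time'],p,s['contact_force'],s['ft_torque'])
print(delta([0.4361,0.0403,0.048],down(-.0555)))
snap('wrist','w5.png'); snap('scene','s5.png')
im=cv2.imread('pics/s5.png'); cv2.imwrite('pics/s5c.png',cv2.resize(im[180:320,160:340],None,fx=4,fy=4,interpolation=2))
E
```

```text
5.9 [0.4340675  0.04016073 0.09701774] [-0.19570258  0.49239451 -1.27443685] [-0.06544096  0.02395183 -0.03974784]
(array([0.0001, 0.0023, 0.049 ]), array([-0.0065, -0.0023, -0.0015]))
```

View pics/w5.png

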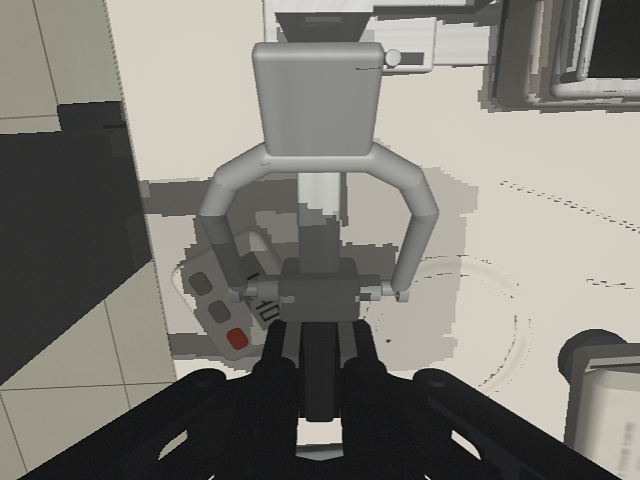

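View pics/s5c.png

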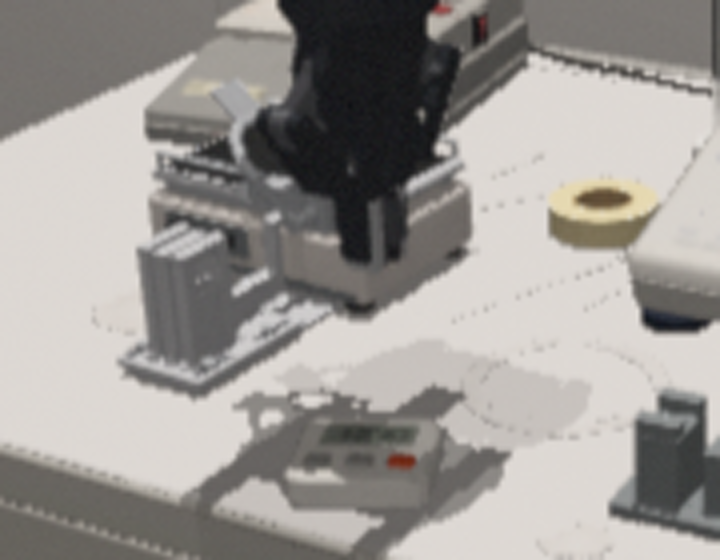

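Call:
{"op": "step_arm", "data": {
  "deltas": [
    [0, 0, 0.012, 0, 0, 0, 1],
    [0, 0, 0.026, 0, 0, 0, 1],
    [0, 0, 0.04, 0, 0, 0, 1],
    [0, 0, 0.049, 0, 0, 0, 1],
    [0, 0, 0.049, 0, 0, 0, 1],
    [0, 0, 0.049, 0, 0, 0, 1]
  ]
}}

```text
time: 6.6
tool_pos: [0.4343, 0.0411, 0.0488]
tool_rot: [-0.003, 0.727, 0.687, -0.001]
contact_force: [0.5, -0.3, -0.9]
gripper_width: 0.107
```

```bash
python3 - <<'E'
from h import *
s,p,R=pose(); print(s['time'],p,s['contact_force'],s['ft_torque'],s['joint_vel'].round(4))
print(delta([0.4361,0.0403,0.048],down(-.0555)))
snap('wrist','w6.png'); snap('scene','s6.png'); snap('top','t6.png')
im=cv2.imread('pics/s6.png'); cv2.imwrite('pics/s6c.png',cv2.resize(im[180:320,160:340],None,fx=4,fy=4,interpolation=2))
E
```

```text
6.6 [0.43431524 0.04106626 0.04883273] [ 0.47611014 -0.31883569 -0.92899245] [-0.04452026  0.03403404 -0.02871672] [ 0.0006 -0.015  -0.0141  0.001  -0.0019  0.0008]
(array([-0.0007,  0.0018,  0.0008]), array([-0.005 , -0.0026, -0.0003]))
```

View pics/w6.png

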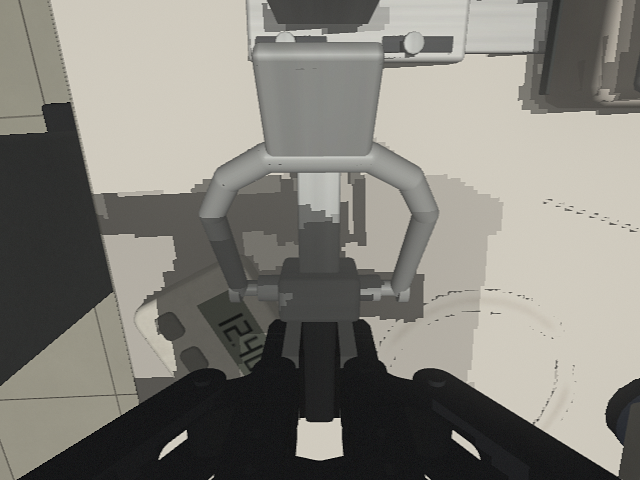

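View pics/s6c.png

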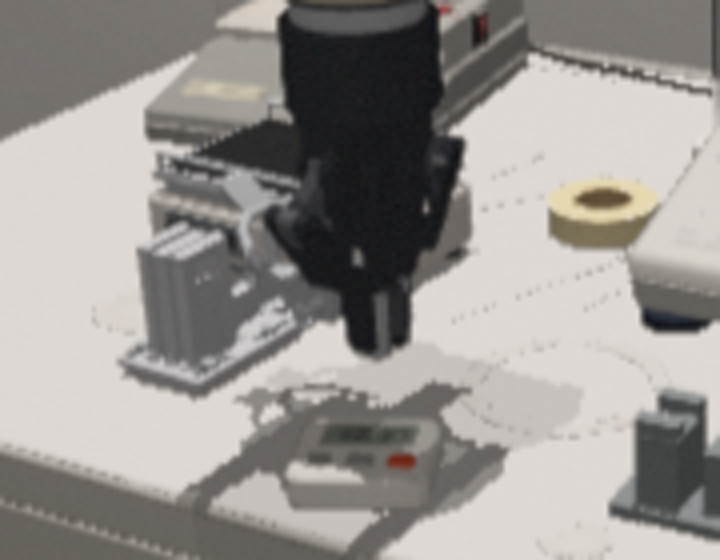

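```bash
python3 - <<'E'
from h import *
im=cv2.imread('pics/w6.png'); cv2.imwrite('pics/w6c.png',cv2.resize(im[0:80,235:435],None,fx=4,fy=4,interpolation=2))
im=cv2.imread('pics/t6.png'); cv2.imwrite('pics/t6c.png',cv2.resize(im[170:310,160:320],None,fx=4,fy=4,interpolation=2))
E
```

View pics/w6c.png

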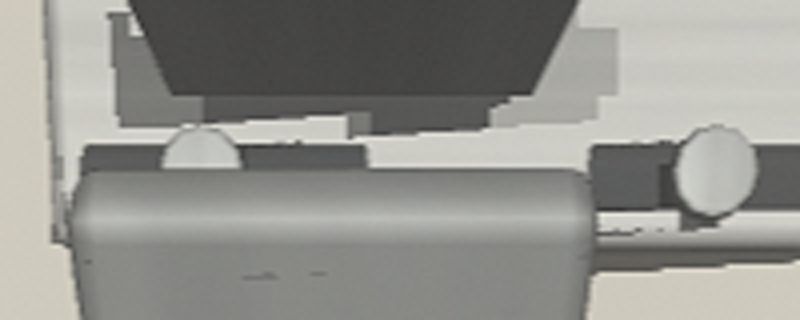

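View pics/t6c.png

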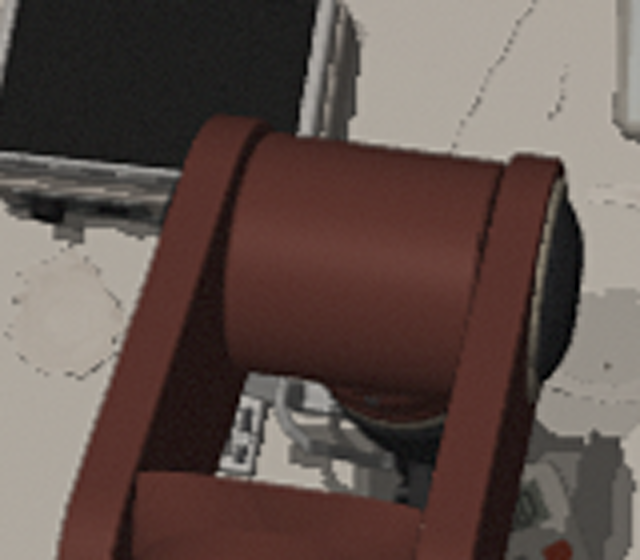

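Call:
{"op": "step_arm", "data": {
  "deltas": [
    [0.003, 0.0015, 0.0005, -0.005, -0.0026, 0, 1],
    [0.01, 0.0015, 0.0005, -0.005, -0.0026, 0, 1],
    [0.018, 0.0015, 0.0005, -0.005, -0.0026, 0, 1],
    [0.024, 0.0015, 0.0005, -0.005, -0.0026, 0, 1],
    [0.026, 0.0015, 0.0005, -0.005, -0.0026, 0, 1],
    [0.026, 0.0015, 0.0005, -0.005, -0.0026, 0, 1],
    [0.026, 0.0015, 0.0005, -0.005, -0.0026, 0, 1]
  ]
}}

```text
time: 7.45
tool_pos: [0.4371, 0.0671, 0.0484]
tool_rot: [0.0, 0.726, 0.687, -0.0]
contact_force: [-0.1, -0.8, -2.1]
gripper_width: 0.107
```

```bash
python3 - <<'E'
from h import *
s,p,R=pose(); print(s['time'],p,s['contact_force'],s['ft_torque'],s['joint_vel'].round(4),(down(-.0555).inv()*R).as_rotvec())
E
```

```text
7.45 [0.43713108 0.06710338 0.04835935] [-0.08338116 -0.8020563  -2.12520055] [-0.06141515  0.053068    0.00608651] [-0.0071 -0.0005  0.0014 -0.0011  0.0015 -0.0001] [ 3.12470080e-06 -1.61247550e-04 -2.47737393e-04]
```

Now gently forward.

Call:
{"op": "step_arm", "data": {
  "deltas": [
    [0.001, 0, 0, 0, 0, 0, 1],
    [0.002, 0, 0, 0, 0, 0, 1],
    [0.003, 0, 0, 0, 0, 0, 1],
    [0.004, 0, 0, 0, 0, 0, 1],
    [0.004, 0, 0, 0, 0, 0, 1]
  ]
}}

```text
time: 7.95
tool_pos: [0.4373, 0.0704, 0.0483]
tool_rot: [0.001, 0.726, 0.687, -0.001]
contact_force: [0.8, -4.3, -2.4]
gripper_width: 0.11
```

Call:
{"op": "step_arm", "data": {
  "deltas": [
    [0, 0, 0, 0, 0, 0, 1],
    [0, 0, 0, 0, 0, 0, 1]
  ]
}}

```text
time: 8.15
tool_pos: [0.4373, 0.0704, 0.0483]
tool_rot: [0.0, 0.726, 0.687, -0.0]
contact_force: [0.6, -4.4, -2.7]
gripper_width: 0.106
```

```bash
python3 - <<'E'
from h import *
s,p,R=pose(); print(s['time'],p,s['contact_force'],s['ft_torque'],s['joint_vel'].round(4),(down(-.0555).inv()*R).as_rotvec())
snap('wrist','w7.png')
im=cv2.imread('pics/w7.png'); cv2.imwrite('pics/w7c.png',cv2.resize(im[0:320,180:460],None,fx=1.8,fy=1.8,interpolation=2))
E
```

```text
8.15 [0.43733088 0.07044464 0.04825723] [ 0.57764171 -4.42257735 -2.70014667] [-9.41626414e-01  1.21524016e-02 -6.62088371e-04] [ 0.0003 -0.     -0.0012 -0.0005  0.0009 -0.0002] [-8.15601419e-06 -1.35108350e-03  1.00275267e-04]
```

View pics/w7c.png

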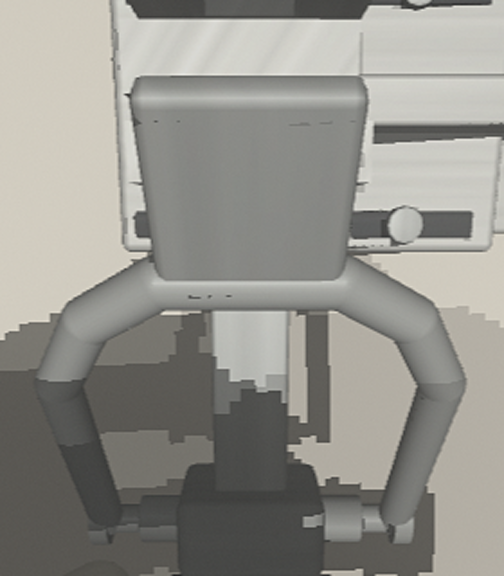

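```bash
python3 - <<'E'
from h import *
im=cv2.imread('pics/w7.png'); cv2.imwrite('pics/w7d.png',cv2.resize(im[0:80,235:435],None,fx=4,fy=4,interpolation=2))
cv2.imwrite('pics/w7e.png',cv2.resize(im[170:330,240:400],None,fx=4,fy=3.7,interpolation=2))
E
```

```text
(no output)
```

View pics/w7d.png

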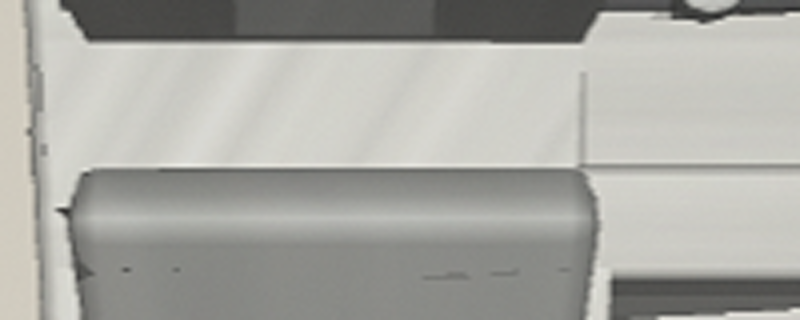

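View pics/w7e.png

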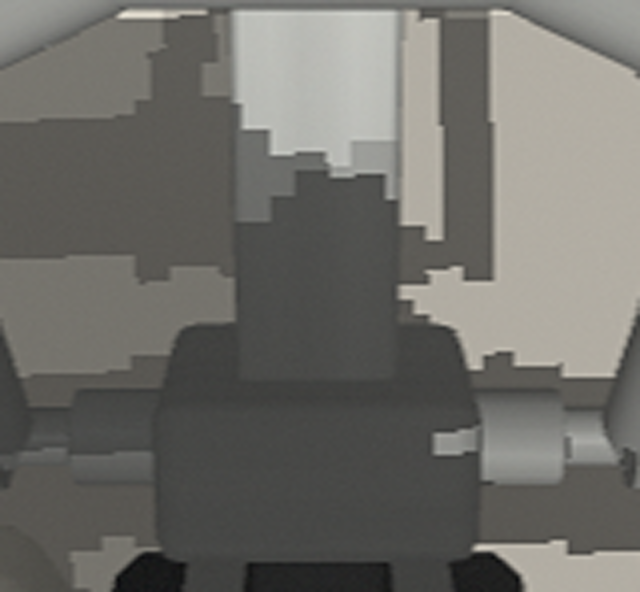

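```bash
python3 - <<'E'
from h import *
snap('scene','s8.png')
im=cv2.imread('pics/s8.png'); cv2.imwrite('pics/s8c.png',cv2.resize(im[210:290,180:280],None,fx=7,fy=7,interpolation=2))
E
```

```text
(no output)
```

View pics/s8c.png

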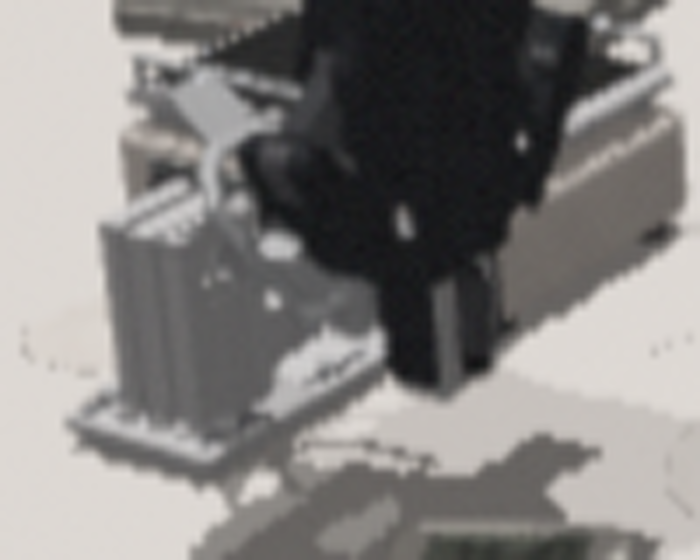

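```bash
python3 - <<'E'
from h import *
for f in ('w4.png','w6.png','w7.png'):
    g=cv2.cvtColor(ld(f)['im'],cv2.COLOR_RGB2GRAY).astype(int)
    for v in (175,180,190,240,265):
        print(f,v,' '.join(map(str,g[v,292:306])),'|',' '.join(map(str,g[v,332:348])))
E
```

```text
w4.png 175 64 64 66 62 65 97 132 145 153 152 154 154 154 152 | 160 161 160 160 159 159 150 134 117 89 66 67 69 68 69 68
w4.png 180 62 63 61 70 72 94 130 145 154 152 153 153 152 153 | 160 160 158 158 159 159 148 132 120 98 65 68 67 69 68 67
w4.png 190 59 60 60 65 69 102 149 176 191 175 150 151 152 152 | 158 159 157 158 157 156 146 125 109 104 105 106 93 60 63 64
w4.png 240 89 86 88 88 88 84 84 93 102 104 103 104 105 105 | 107 105 105 105 105 101 93 87 86 90 90 91 91 91 90 89
w4.png 265 67 66 66 66 66 66 67 80 95 101 101 99 99 99 | 102 101 100 102 101 96 85 74 69 68 69 68 67 68 67 68
w6.png 175 93 92 92 93 85 114 158 180 189 187 189 189 188 188 | 192 193 191 191 190 190 175 146 136 155 173 173 174 172 175 149
w6.png 180 90 104 118 118 111 121 154 179 189 188 187 188 188 186 | 192 190 190 188 188 187 174 145 151 173 172 173 171 174 176 149
w6.png 190 92 105 120 121 118 125 147 174 186 186 185 187 186 186 | 191 189 188 188 188 184 168 135 145 174 173 172 172 172 173 172
w6.png 240 87 86 86 87 88 85 76 72 75 75 77 77 75 77 | 79 79 80 79 79 76 76 79 88 91 91 89 89 91 91 90
w6.png 265 65 66 65 66 64 64 64 67 71 75 72 72 74 75 | 76 77 75 77 77 75 72 68 69 69 69 69 69 69 70 67
w7.png 175 92 104 121 120 110 121 154 178 191 188 189 189 191 190 | 193 194 192 191 191 191 179 153 141 158 175 176 145 132 181 181
w7.png 180 91 91 103 119 110 120 151 177 190 188 188 187 188 189 | 192 193 190 189 191 190 176 148 138 157 174 174 173 172 173 174
w7.png 190 119 118 118 118 117 120 142 170 187 187 185 186 187 188 | 191 190 188 188 188 187 172 138 146 175 173 173 173 173 174 173
w7.png 240 86 87 88 90 89 91 83 72 74 75 76 77 76 77 | 78 80 81 80 81 77 76 78 89 91 90 90 92 91 93 92
w7.png 265 66 64 67 66 65 67 67 67 72 73 74 73 72 73 | 77 76 76 77 76 75 73 71 68 69 71 69 69 70 69 69
```

Call:
{"op": "step_arm", "data": {
  "deltas": [
    [0, 0, 0.0008, 0, 0, 0, 1],
    [0, 0, 0.0016, 0, 0, 0, 1],
    [0, 0, 0.0018, 0, 0, 0, 1],
    [0, 0, 0.0018, 0, 0, 0, 1]
  ]
}}

```text
time: 8.65
tool_pos: [0.4373, 0.0715, 0.0466]
tool_rot: [-0.0, 0.726, 0.687, 0.0]
contact_force: [-0.2, 0.2, -2.3]
gripper_width: 0.107
```

Call:
{"op": "step_arm", "data": {
  "deltas": [
    [0, 0.0005, 0, 0, 0, 0, 1],
    [0, 0.001, 0, 0, 0, 0, 1],
    [0, 0.001, 0, 0, 0, 0, 1]
  ]
}}

```text
time: 8.95
tool_pos: [0.4385, 0.0711, 0.0467]
tool_rot: [0.0, 0.726, 0.687, 0.0]
contact_force: [-0.8, -0.5, -2.0]
gripper_width: 0.107
```

Call:
{"op": "step_arm", "data": {
  "deltas": [
    [0, -0.0005, 0, 0, 0, 0, 1],
    [0, -0.001, 0, 0, 0, 0, 1],
    [0.001, -0.001, 0, 0, 0, 0, 1],
    [0.002, -0.001, 0, 0, 0, 0, 1],
    [0.003, -0.001, 0, 0, 0, 0, 1],
    [0.003, -0.001, 0, 0, 0, 0, 1]
  ]
}}

```text
time: 9.55
tool_pos: [0.4373, 0.074, 0.0463]
tool_rot: [-0.0, 0.726, 0.687, -0.0]
contact_force: [-0.8, -0.9, -3.1]
gripper_width: 0.106
```

Call:
{"op": "step_arm", "data": {
  "deltas": [
    [0, 0, 0.0015, 0, 0, 0, 1],
    [0.001, 0, 0.0015, 0, 0, 0, 1],
    [0.002, 0, 0.0015, 0, 0, 0, 1],
    [0.003, 0, 0.0015, 0, 0, 0, 1],
    [0.003, 0, 0.0015, 0, 0, 0, 1]
  ]
}}

```text
time: 10.05
tool_pos: [0.4378, 0.0771, 0.0451]
tool_rot: [0.0, 0.726, 0.687, 0.0]
contact_force: [-0.1, -0.1, -1.5]
gripper_width: 0.107
```

Call:
{"op": "step_arm", "data": {
  "deltas": [
    [0, 0, 0.001, 0, 0, 0, 1],
    [0, 0, 0.002, 0, 0, 0, 1],
    [0, 0, 0.002, 0, 0, 0, 1]
  ]
}}

```text
time: 10.35
tool_pos: [0.4377, 0.0771, 0.043]
tool_rot: [-0.0, 0.727, 0.687, 0.0]
contact_force: [-0.2, -1.3, -1.4]
gripper_width: 0.11
```

Call:
{"op": "step_arm", "data": {
  "deltas": [
    [0, 0, 0.001, 0, 0, 0, 1],
    [0, 0, 0.001, 0, 0, 0, 1],
    [0, 0, 0.002, 0, 0, 0, 1],
    [0, 0, 0.002, 0, 0, 0, 1]
  ]
}}

```text
time: 10.75
tool_pos: [0.4376, 0.077, 0.041]
tool_rot: [-0.0, 0.727, 0.687, -0.0]
contact_force: [0.8, -0.1, -0.9]
gripper_width: 0.109
```

```bash
python3 - <<'E'
from h import *
s,p,R=pose(); print(s['time'],p,s['contact_force'],s['ft_torque'])
snap('wrist','w9.png')
im=cv2.imread('pics/w9.png'); cv2.imwrite('pics/w9c.png',cv2.resize(im[0:330,180:460],None,fx=1.8,fy=1.8,interpolation=2))
E
```

```text
10.75 [0.43762126 0.07699113 0.04095385] [ 0.81099503 -0.12539252 -0.88735771] [-0.05025831  0.02729562 -0.01512053]
```

View pics/w9c.png

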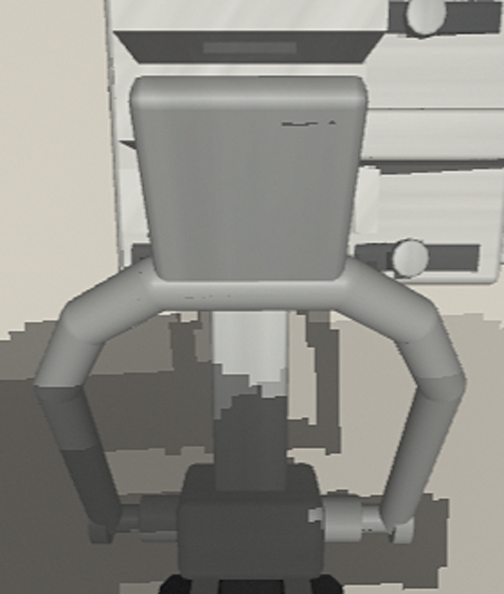

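Call:
{"op": "step_arm", "data": {
  "deltas": [
    [0, 0, -0.0015, 0, 0, 0, 1],
    [0, 0, -0.0027, 0, 0, 0, 1],
    [0.002, 0, -0.0027, 0, 0, 0, 1],
    [0.004, 0, -0.0027, 0, 0, 0, 1],
    [0.004, 0, -0.0027, 0, 0, 0, 1]
  ]
}}

```text
time: 11.3
tool_pos: [0.4379, 0.0812, 0.0438]
tool_rot: [0.0, 0.726, 0.687, 0.0]
contact_force: [-0.4, 0.0, -2.4]
gripper_width: 0.108
```

Call:
{"op": "step_arm", "data": {
  "deltas": [
    [0.001, 0, 0, 0, 0, 0, 1],
    [0.002, 0, 0, 0, 0, 0, 1],
    [0.003, 0, 0, 0, 0, 0, 1],
    [0.004, 0, 0, 0, 0, 0, 1],
    [0.004, 0, 0, 0, 0, 0, 1]
  ]
}}

```text
time: 11.8
tool_pos: [0.4379, 0.0851, 0.0435]
tool_rot: [-0.0, 0.726, 0.687, -0.0]
contact_force: [-0.4, 0.5, -4.2]
gripper_width: 0.104
```

Call:
{"op": "step_arm", "data": {
  "deltas": [
    [0, 0, 0.0007, 0, 0, 0, 1],
    [0.001, 0, 0.0007, 0, 0, 0, 1],
    [0.001, 0, 0.0007, 0, 0, 0, 1]
  ]
}}

```text
time: 12.1
tool_pos: [0.4385, 0.0862, 0.0433]
tool_rot: [0.0, 0.727, 0.687, 0.0]
contact_force: [0.8, 0.1, -2.6]
gripper_width: 0.108
```

Call:
{"op": "step_arm", "data": {
  "deltas": [
    [0.001, 0, 0, 0, 0, 0, 1],
    [0.002, 0, 0, 0, 0, 0, 1],
    [0.003, 0, 0, 0, 0, 0, 1],
    [0.004, 0, 0, 0, 0, 0, 1],
    [0.004, 0, 0, 0, 0, 0, 1]
  ]
}}

```text
time: 12.6
tool_pos: [0.4385, 0.0902, 0.0432]
tool_rot: [0.0, 0.726, 0.687, 0.0]
contact_force: [0.2, -0.5, -1.2]
gripper_width: 0.112
```

```bash
python3 - <<'E'
from h import *
s,p,R=pose(); print(s['time'],p,s['contact_force'],s['ft_torque'],(down(-.0555).inv()*R).as_rotvec())
E
```

```text
12.6 [0.43853293 0.09018739 0.04320158] [ 0.22798105 -0.51642391 -1.20253761] [-0.10677722  0.03819628  0.01187475] [-2.27483921e-04  1.70037378e-04 -1.85730487e-05]
```

Call:
{"op": "step_arm", "data": {
  "deltas": [
    [0.001, 0, 0, 0, 0, 0, 1],
    [0.002, 0, 0, 0, 0, 0, 1],
    [0.003, 0, 0, 0, 0, 0, 1],
    [0.004, 0, 0, 0, 0, 0, 1],
    [0.005, 0, 0, 0, 0, 0, 1],
    [0.006, 0, 0, 0, 0, 0, 1]
  ]
}}

```text
time: 13.2
tool_pos: [0.4388, 0.0961, 0.0431]
tool_rot: [0.0, 0.727, 0.687, 0.0]
contact_force: [-0.2, -0.4, -0.8]
gripper_width: 0.108
```

Call:
{"op": "step_arm", "data": {
  "deltas": [
    [0.001, 0, 0, 0, 0, 0, 1],
    [0.002, 0, 0, 0, 0, 0, 1],
    [0.003, 0, 0, 0, 0, 0, 1],
    [0.004, 0, 0, 0, 0, 0, 1],
    [0.005, 0, 0, 0, 0, 0, 1],
    [0.006, 0, 0, 0, 0, 0, 1]
  ]
}}

```text
time: 13.8
tool_pos: [0.4391, 0.1021, 0.0431]
tool_rot: [0.0, 0.726, 0.687, 0.0]
contact_force: [0.1, 0.1, -1.2]
gripper_width: 0.11
```

```bash
python3 - <<'E'
from h import *
s,p,R=pose(); print(s['time'],p,s['contact_force'],s['ft_torque'],(down(-.0555).inv()*R).as_rotvec())
snap('wrist','w10.png')
im=cv2.imread('pics/w10.png'); cv2.imwrite('pics/w10c.png',cv2.resize(im[0:330,180:460],None,fx=1.8,fy=1.8,interpolation=2))
E
```

```text
13.8 [0.43911972 0.10206902 0.04311494] [ 0.13236756  0.09381438 -1.23871871] [-0.05844752  0.03547618  0.02982814] [-9.69808095e-05 -1.32952796e-05  1.32301662e-04]
```

View pics/w10c.png

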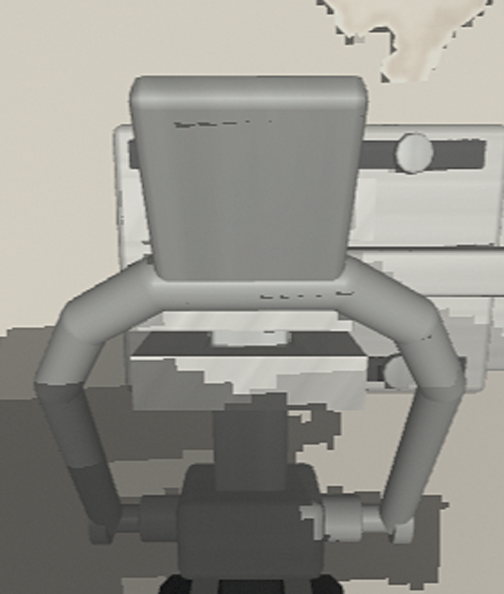

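Call:
{"op": "step_arm", "data": {
  "deltas": [
    [0.001, 0, 0, 0, 0, 0, 1],
    [0.002, 0, 0, 0, 0, 0, 1],
    [0.003, 0, 0, 0, 0, 0, 1],
    [0.004, 0, 0, 0, 0, 0, 1],
    [0.005, 0, 0, 0, 0, 0, 1],
    [0.006, 0, 0, 0, 0, 0, 1],
    [0.007, 0, 0, 0, 0, 0, 1],
    [0.008, 0, 0, 0, 0, 0, 1]
  ]
}}

```text
time: 14.65
tool_pos: [0.4396, 0.1101, 0.0431]
tool_rot: [0.0, 0.726, 0.687, 0.0]
contact_force: [-0.5, 0.4, -1.6]
gripper_width: 0.108
```

Call:
{"op": "step_arm", "data": {
  "deltas": [
    [0.001, 0, 0, 0, 0, 0, 1],
    [0.002, 0, 0, 0, 0, 0, 1],
    [0.003, 0, 0, 0, 0, 0, 1],
    [0.004, 0, 0, 0, 0, 0, 1],
    [0.005, 0, 0, 0, 0, 0, 1],
    [0.006, 0, 0, 0, 0, 0, 1],
    [0.006, 0, 0, 0, 0, 0, 1]
  ]
}}

```text
time: 15.35
tool_pos: [0.4399, 0.1161, 0.0431]
tool_rot: [0.0, 0.726, 0.687, 0.0]
contact_force: [0.3, -0.1, -1.5]
gripper_width: 0.109
```

Call:
{"op": "step_arm", "data": {
  "deltas": [
    [0.001, 0, 0, 0, 0, 0, 1],
    [0.002, 0, 0, 0, 0, 0, 1],
    [0.003, 0, 0, 0, 0, 0, 1],
    [0.003, 0, 0, 0, 0, 0, 1]
  ]
}}

```text
time: 15.75
tool_pos: [0.44, 0.1184, 0.0431]
tool_rot: [0.001, 0.726, 0.687, -0.001]
contact_force: [-0.7, -5.4, -0.1]
gripper_width: 0.109
```

Call:
{"op": "step_arm", "data": {
  "deltas": [
    [0.0004, 0, 0, 0, 0, 0, 1],
    [0.0004, 0, 0, 0, 0, 0, 1]
  ]
}}

```text
time: 15.95
tool_pos: [0.44, 0.1184, 0.0431]
tool_rot: [0.001, 0.726, 0.687, -0.001]
contact_force: [-1.0, -6.6, 0.7]
gripper_width: 0.109
```

```bash
python3 - <<'E'
from h import *
s,p,R=pose(); print(s['time'],p,s['contact_force'],s['ft_torque'],(down(-.0555).inv()*R).as_rotvec())
snap('wrist','w11.png')
im=cv2.imread('pics/w11.png'); cv2.imwrite('pics/w11c.png',cv2.resize(im[0:330,180:460],None,fx=1.8,fy=1.8,interpolation=2))
snap('scene','s11.png')
im=cv2.imread('pics/s11.png'); cv2.imwrite('pics/s11c.png',cv2.resize(im[190:290,170:290],None,fx=6,fy=6,interpolation=2))
E
```

```text
15.95 [0.44004172 0.11838938 0.04314824] [-1.02384862 -6.61778361  0.67810634] [-0.9098072   0.13304329 -0.04664497] [ 0.00019339 -0.00240054 -0.00014012]
```

View pics/w11c.png

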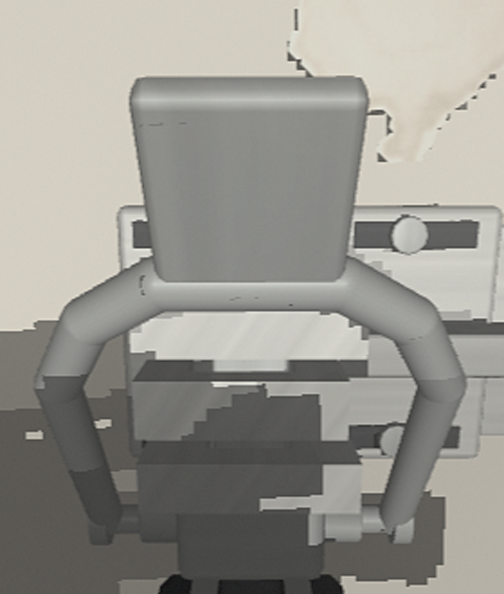

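View pics/s11c.png

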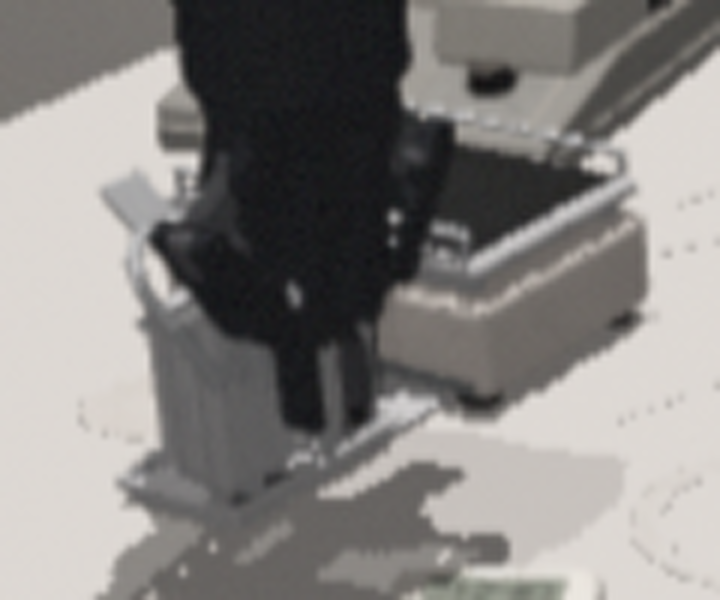

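Call:
{"op": "step_arm", "data": {
  "deltas": [
    [-0.0008, 0, 0, 0, 0, 0, 1],
    [-0.0008, 0, 0, 0, 0, 0, 0.6],
    [-0.0008, 0, 0, 0, 0, 0, 0.2],
    [-0.0008, 0, 0, 0, 0, 0, 0.2],
    [-0.0008, 0, 0, 0, 0, 0, 0.2],
    [-0.0008, 0, 0, 0, 0, 0, 0.2]
  ]
}}

```text
time: 16.65
tool_pos: [0.4401, 0.1187, 0.0432]
tool_rot: [0.0, 0.726, 0.687, 0.0]
contact_force: [-0.3, 0.4, 0.0]
gripper_width: 0.401
```

Call:
{"op": "step_arm", "data": {
  "deltas": [
    [-0.001, 0, -0.01, 0, 0, 0, 0.2],
    [-0.002, 0, -0.03, 0, 0, 0, 0.2],
    [-0.005, 0, -0.06, 0, 0, 0, 0.2],
    [-0.005, 0, -0.1, 0, 0, 0, 0.2],
    [-0.005, 0, -0.14, 0, 0, 0, 1],
    [-0.005, 0, -0.14, 0, 0, 0, 1],
    [-0.005, 0, -0.14, 0, 0, 0, 1]
  ]
}}

```text
time: 17.35
tool_pos: [0.4407, 0.1136, 0.1852]
tool_rot: [0.001, 0.726, 0.687, 0.002]
contact_force: [-0.5, 0.8, -0.8]
gripper_width: 0.005
```

```bash
python3 - <<'E'
from h import *
s,p,R=pose(); print(s['time'],p,s['contact_force'],s['ft_torque'],s['gripper_width'])
snap('wrist','w12.png'); snap('scene','s12.png')
im=cv2.imread('pics/s12.png'); cv2.imwrite('pics/s12c.png',cv2.resize(im[190:290,170:290],None,fx=6,fy=6,interpolation=2))
E
```

```text
17.35 [0.44066633 0.11363672 0.18518118] [-0.45558817  0.79963883 -0.80392974] [0.0004614  0.05224695 0.02435338] 0.004993956548389215
```

View pics/w12.png

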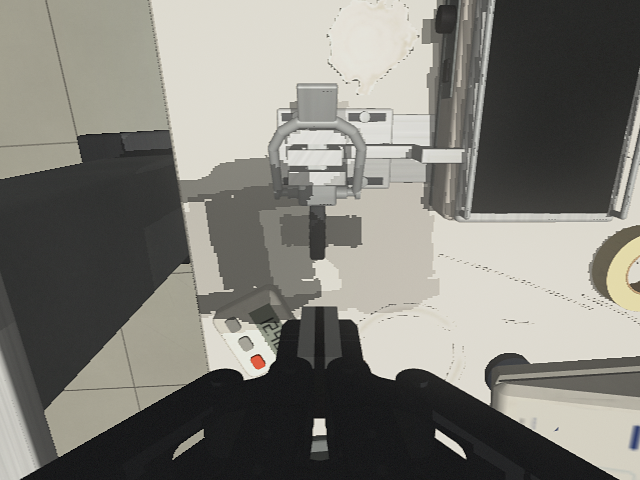

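View pics/s12c.png

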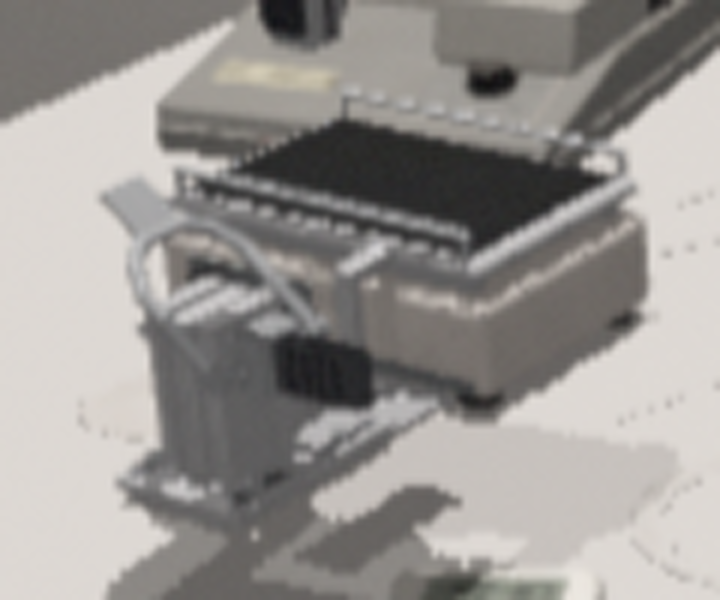

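```bash
python3 - <<'E'
from h import *
d=ld('w12.png')
print('tab end',onz(d,317.5,84,.1095),onz(d,297,84,.1095),onz(d,337,84,.1095))
print('tab base',onz(d,317,120,.098))
print('grip end',onz(d,317,259,.069),'grip front',onz(d,318,206,.069))
print('head',onz(d,309,204,.069),onz(d,335,204,.069))
# lug1
x,y=.4447,.200
print(delta([x,y,.16],down(-.0555)))
E
```

```text
tab end [0.44563138 0.20717374 0.1095    ] [0.43587969 0.20771576 0.1095    ] [0.45491067 0.20665798 0.1095    ]
tab base [0.44443778 0.19072162 0.098     ]
grip end [0.43947124 0.10466446 0.069     ] grip front [0.44209162 0.13947374 0.069     ]
head [0.43658991 0.14104959 0.069     ] [0.45269261 0.14013715 0.069     ]
(array([0.0867, 0.0009, 0.0222]), array([-0.0015,  0.0002, -0.0002]))
```

Call:
{"op": "step_arm", "data": {
  "deltas": [
    [0.03, 0.001, -0.005, -0.0015, 0, 0, 1],
    [0.065, 0.0012, 0.0, -0.0015, 0, 0, 1],
    [0.0875, 0.0014, 0.02, -0.0015, 0, 0, 1],
    [0.0875, 0.0014, 0.045, -0.0015, 0, 0, 1],
    [0.0875, 0.0014, 0.06, -0.0015, 0, 0, 1],
    [0.0875, 0.0014, 0.06, -0.0015, 0, 0, 1]
  ]
}}

```text
time: 18.05
tool_pos: [0.4432, 0.1999, 0.1189]
tool_rot: [-0.001, 0.727, 0.687, -0.003]
contact_force: [-0.8, -0.2, -0.9]
gripper_width: 0.001
```

```bash
python3 - <<'E'
from h import *
s,p,R=pose(); print(s['time'],p,s['contact_force'],s['ft_torque'],s['gripper_width'])
print(delta([.4453,.202,.120],down(-.0555)))
snap('scene','s13.png')
im=cv2.imread('pics/s13.png'); cv2.imwrite('pics/s13c.png',cv2.resize(im[170:290,150:290],None,fx=5,fy=5,interpolation=2))
E
```

```text
18.05 [0.44317692 0.19994249 0.11888859] [-0.75243814 -0.22901749 -0.8636462 ] [0.02742508 0.02750437 0.00602816] 0.0013067042955598614
(array([ 0.0022,  0.002 , -0.0011]), array([-0.0062,  0.0028, -0.0002]))
```

View pics/s13c.png

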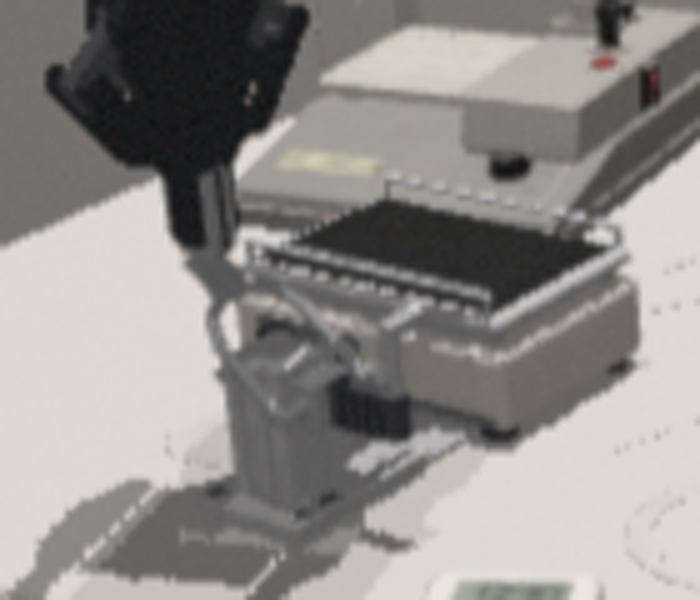

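Call:
{"op": "step_arm", "data": {
  "deltas": [
    [0.002, 0.0018, 0.002, -0.006, 0.003, 0, 1],
    [0.005, 0.0018, 0.006, -0.006, 0.003, 0, 1],
    [0.0075, 0.0018, 0.01, -0.006, 0.003, 0, 1],
    [0.0095, 0.0018, 0.014, -0.006, 0.003, 0, 1],
    [0.0115, 0.0018, 0.018, -0.006, 0.003, 0, 1],
    [0.0132, 0.0018, 0.022, -0.006, 0.003, 0, 1],
    [0.0145, 0.0018, 0.026, -0.006, 0.003, 0, 1],
    [0.0154, 0.0018, 0.03, -0.006, 0.003, 0, 1],
    [0.0154, 0.0018, 0.03, -0.006, 0.003, 0, 1]
  ]
}}

```text
time: 19.0
tool_pos: [0.4483, 0.2161, 0.0923]
tool_rot: [0.001, 0.726, 0.687, 0.003]
contact_force: [0.1, 1.2, 0.8]
gripper_width: -0.004
```

```bash
python3 - <<'E'
from h import *
s,p,R=pose(); print(s['time'],p,s['contact_force'],s['ft_torque'],s['gripper_width'])
snap('wrist','w14.png'); snap('scene','s14.png')
im=cv2.imread('pics/s14.png'); cv2.imwrite('pics/s14c.png',cv2.resize(im[170:290,150:290],None,fx=5,fy=5,interpolation=2))
E
```

```text
19.0 [0.44829401 0.21611586 0.09233119] [0.09564216 1.23677838 0.80227466] [ 0.07850488 -0.00527951  0.04818987] -0.00401305242692211
```

View pics/s14c.png

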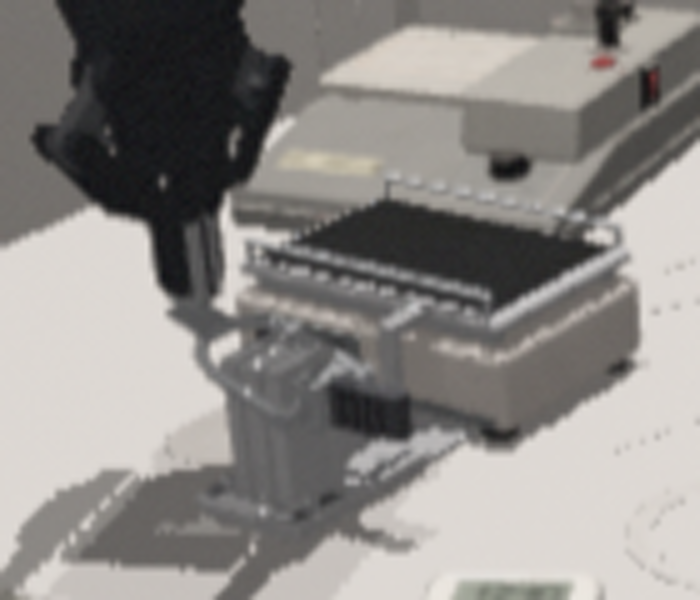

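View pics/w14.png

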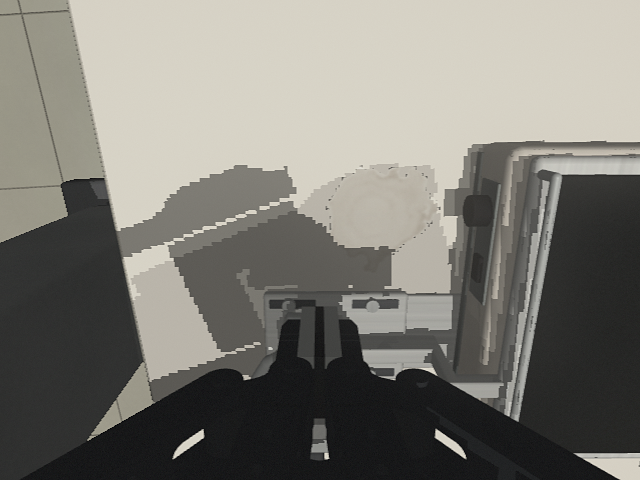

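Call:
{"op": "step_arm", "data": {
  "deltas": [
    [0.0005, -0.001, 0.003, 0, 0, 0, 1],
    [0.001, -0.002, 0.006, 0, 0, 0, 1],
    [0.0015, -0.002, 0.009, 0, 0, 0, 1],
    [0.002, -0.002, 0.012, 0, 0, 0, 1],
    [0.002, -0.002, 0.014, 0, 0, 0, 1],
    [0.002, -0.002, 0.014, 0, 0, 0, 1]
  ]
}}

```text
time: 19.7
tool_pos: [0.4467, 0.2182, 0.0786]
tool_rot: [0.002, 0.726, 0.687, 0.003]
contact_force: [0.6, 0.8, 0.8]
gripper_width: 0.0
```

```bash
python3 - <<'E'
from h import *
s,p,R=pose(); print(s['time'],p,s['contact_force'],s['ft_torque'],s['gripper_width'])
E
```

```text
19.7 [0.44668388 0.21821084 0.07863132] [0.61540853 0.80380519 0.82848079] [0.10506035 0.01321917 0.00418969] 0.000481382802742442
```

Call:
{"op": "step_arm", "data": {
  "deltas": [
    [0, 0, 0.001, 0, 0, 0, 1],
    [0, 0, 0.002, 0, 0, 0, 1],
    [0, 0, 0.003, 0, 0, 0, 1],
    [0, 0, 0.004, 0, 0, 0, 1],
    [0, 0, 0.004, 0, 0, 0, 1]
  ]
}}

```text
time: 20.2
tool_pos: [0.4469, 0.2183, 0.075]
tool_rot: [0.002, 0.726, 0.687, 0.004]
contact_force: [0.1, -0.0, 1.5]
gripper_width: -0.0
```

Call:
{"op": "step_arm", "data": {
  "deltas": [
    [0, 0, 0.001, 0, 0, 0, 1],
    [0, 0, 0.002, 0, 0, 0, 1],
    [0, 0, 0.002, 0, 0, 0, 1]
  ]
}}

```text
time: 20.5
tool_pos: [0.4469, 0.2182, 0.0729]
tool_rot: [0.002, 0.726, 0.687, 0.004]
contact_force: [-0.8, 1.4, 2.3]
gripper_width: -0.001
```

Call:
{"op": "step_arm", "data": {
  "deltas": [
    [0, 0, 0.0007, 0, 0, 0, 1],
    [0, 0, 0.0014, 0, 0, 0, 1],
    [0, 0, 0.0014, 0, 0, 0, 1]
  ]
}}

```text
time: 20.8
tool_pos: [0.4472, 0.2184, 0.0718]
tool_rot: [0.002, 0.726, 0.687, 0.004]
contact_force: [0.2, 1.5, 1.5]
gripper_width: 0.002
```

Call:
{"op": "step_arm", "data": {
  "deltas": [
    [0, 0, 0.0005, 0, 0, 0, 1],
    [0, 0, 0.001, 0, 0, 0, 1],
    [0, 0, 0.001, 0, 0, 0, 1]
  ]
}}

```text
time: 21.1
tool_pos: [0.4472, 0.2184, 0.0708]
tool_rot: [0.002, 0.726, 0.687, 0.004]
contact_force: [0.3, 0.8, 2.0]
gripper_width: -0.001
```

Call:
{"op": "step_arm", "data": {
  "deltas": [
    [0, 0, 0.0005, 0, 0, 0, 1],
    [0, 0, 0.001, 0, 0, 0, 1],
    [0, 0, 0.0015, 0, 0, 0, 1],
    [0, 0, 0.0015, 0, 0, 0, 1]
  ]
}}

```text
time: 21.5
tool_pos: [0.4473, 0.2185, 0.0695]
tool_rot: [0.002, 0.727, 0.687, 0.004]
contact_force: [-0.1, 2.0, 4.1]
gripper_width: -0.001
```

```bash
python3 - <<'E'
from h import *
s,p,R=pose(); print(s['time'],p,s['contact_force'],s['ft_torque'])
snap('scene','s15.png')
im=cv2.imread('pics/s15.png'); cv2.imwrite('pics/s15c.png',cv2.resize(im[200:290,170:270],None,fx=7,fy=6.5,interpolation=2))
E
```

```text
21.5 [0.44727266 0.21845903 0.0695143 ] [-0.08939716  1.98429739  4.10081552] [ 0.29134358 -0.03426612 -0.00897042]
```

View pics/s15c.png

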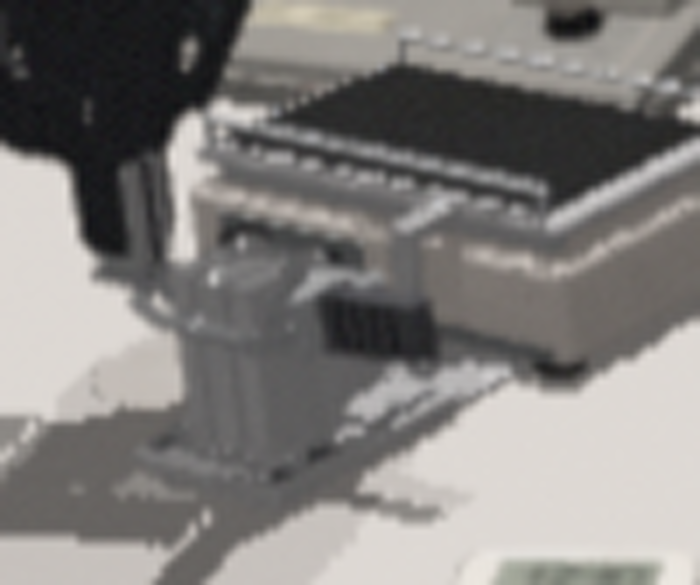

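Call:
{"op": "step_arm", "data": {
  "deltas": [
    [0, 0, 0.0005, 0, 0, 0, 1],
    [0, 0, 0.001, 0, 0, 0, 1],
    [0, 0, 0.001, 0, 0, 0, 1]
  ]
}}

```text
time: 21.85
tool_pos: [0.4475, 0.2186, 0.0689]
tool_rot: [0.002, 0.727, 0.687, 0.004]
contact_force: [0.7, 1.7, 6.0]
gripper_width: -0.001
```

Call:
{"op": "step_arm", "data": {
  "deltas": [
    [0, 0, 0.0005, 0, 0, 0, 1],
    [0, 0, 0.001, 0, 0, 0, 1],
    [0, 0, 0.001, 0, 0, 0, 1]
  ]
}}

```text
time: 22.15
tool_pos: [0.4477, 0.2188, 0.0683]
tool_rot: [0.002, 0.726, 0.687, 0.005]
contact_force: [-0.7, 2.1, 6.2]
gripper_width: 0.001
```

Call:
{"op": "step_arm", "data": {
  "deltas": [
    [0, 0, 0.0005, 0, 0, 0, 1],
    [0, 0, 0.001, 0, 0, 0, 1],
    [0, 0, 0.001, 0, 0, 0, 1]
  ]
}}

```text
time: 22.45
tool_pos: [0.4479, 0.2191, 0.0675]
tool_rot: [0.002, 0.727, 0.687, 0.005]
contact_force: [-1.3, 3.1, 7.8]
gripper_width: 0.001
```

Call:
{"op": "step_arm", "data": {
  "deltas": [
    [0, 0, 0.0004, 0, 0, 0, 1],
    [0, 0, 0.0004, 0, 0, 0, 1]
  ]
}}

```text
time: 22.65
tool_pos: [0.4479, 0.2192, 0.0671]
tool_rot: [0.002, 0.727, 0.687, 0.005]
contact_force: [-0.4, 3.6, 8.0]
gripper_width: 0.002
```

Call:
{"op": "step_arm", "data": {
  "deltas": [
    [0, 0, 0.0004, 0, 0, 0, 1],
    [0, 0, 0.0004, 0, 0, 0, 1]
  ]
}}

```text
time: 22.85
tool_pos: [0.4479, 0.2193, 0.0667]
tool_rot: [0.002, 0.727, 0.687, 0.005]
contact_force: [-1.0, 4.3, 8.5]
gripper_width: 0.002
```

```bash
python3 - <<'E'
from h import *
s,p,R=pose(); print(s['time'],p,s['contact_force'],s['ft_torque'],(down(-.0555).inv()*R).as_rotvec())
snap('scene','s16.png')
im=cv2.imread('pics/s16.png'); cv2.imwrite('pics/s16c.png',cv2.resize(im[200:290,170:270],None,fx=7,fy=6.5,interpolation=2))
E
```

```text
22.85 [0.44788892 0.21927899 0.06666432] [-0.95967645  4.28931782  8.46801439] [0.63700718 0.08452657 0.00811416] [-0.00931288  0.00529967  0.00029913]
```

View pics/s16c.png

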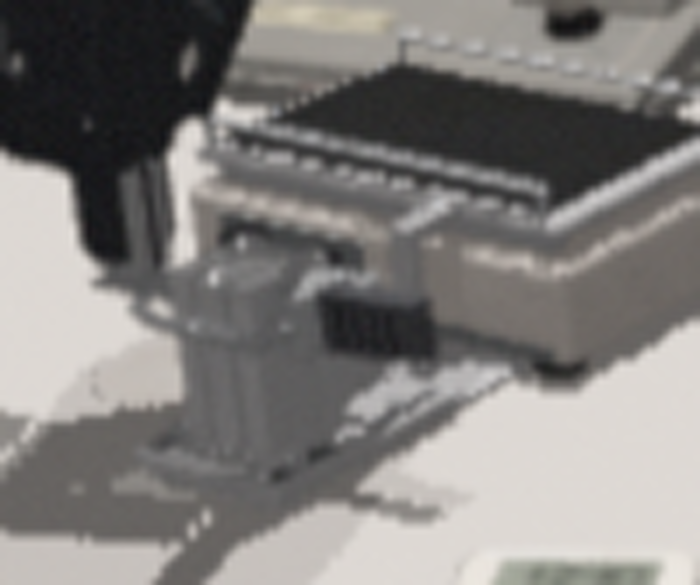

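Call:
{"op": "step_arm", "data": {
  "deltas": [
    [0.001, -0.0005, 0, 0.004, -0.003, 0, 1],
    [0.002, -0.001, 0.0002, 0.008, -0.005, 0, 1],
    [0.002, -0.001, 0.0004, 0.008, -0.005, 0, 1]
  ]
}}

```text
time: 23.2
tool_pos: [0.4469, 0.22, 0.0654]
tool_rot: [0.002, 0.726, 0.687, -0.001]
contact_force: [2.3, -1.4, 5.0]
gripper_width: -0.001
```

Call:
{"op": "step_arm", "data": {
  "deltas": [
    [0, 0, 0.0004, 0, 0, 0, 1],
    [0, 0, 0.0004, 0, 0, 0, 1]
  ]
}}

```text
time: 23.4
tool_pos: [0.4464, 0.2201, 0.0646]
tool_rot: [0.001, 0.726, 0.687, -0.001]
contact_force: [2.1, -0.9, 4.7]
gripper_width: -0.002
```

Call:
{"op": "step_arm", "data": {
  "deltas": [
    [0, 0, 0.0005, 0, 0, 0, 1],
    [0, 0, 0.001, 0, 0, 0, 1],
    [0, 0, 0.001, 0, 0, 0, 1]
  ]
}}

```text
time: 23.7
tool_pos: [0.4456, 0.2202, 0.063]
tool_rot: [0.0, 0.727, 0.687, -0.001]
contact_force: [2.2, -0.8, 2.4]
gripper_width: -0.001
```

Call:
{"op": "step_arm", "data": {
  "deltas": [
    [0, 0, 0.0005, 0, 0, 0, 1],
    [0, 0, 0.001, 0, 0, 0, 1],
    [0, 0, 0.001, 0, 0, 0, 1]
  ]
}}

```text
time: 24.0
tool_pos: [0.4456, 0.2203, 0.0621]
tool_rot: [0.0, 0.726, 0.687, -0.001]
contact_force: [-0.1, -1.4, 2.3]
gripper_width: 0.001
```

```bash
python3 - <<'E'
from h import *
s,p,R=pose(); print(s['time'],p,s['contact_force'],s['ft_torque'],(down(-.0555).inv()*R).as_rotvec())
snap('scene','s17.png')
im=cv2.imread('pics/s17.png'); cv2.imwrite('pics/s17c.png',cv2.resize(im[200:290,170:270],None,fx=7,fy=6.5,interpolation=2))
E
```

```text
24.0 [0.44562188 0.22027813 0.06209083] [-0.11806913 -1.41632609  2.3428754 ] [-0.22570709 -0.07778381  0.03365846] [ 0.00167578 -0.00233082  0.00010195]
```

View pics/s17c.png

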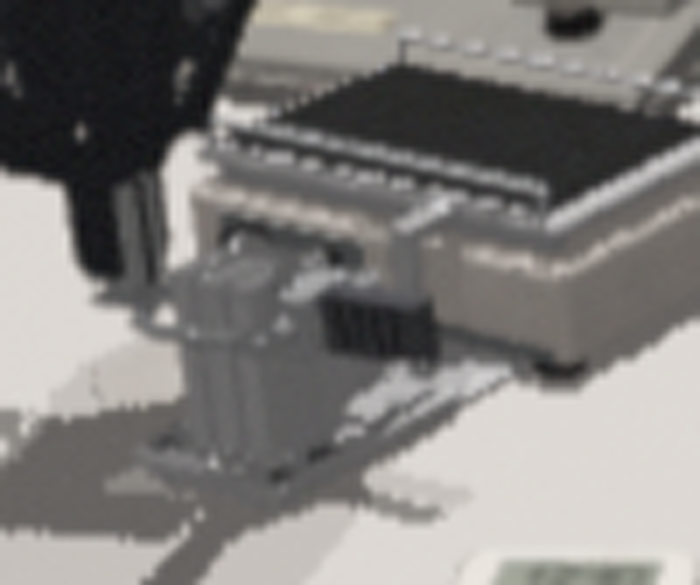

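Call:
{"op": "step_arm", "data": {
  "deltas": [
    [0, 0, 0.0005, 0, 0, 0, 1],
    [0, 0, 0.001, 0, 0, 0, 1],
    [0, 0, 0.001, 0, 0, 0, 1]
  ]
}}

```text
time: 24.35
tool_pos: [0.4458, 0.2203, 0.0613]
tool_rot: [0.0, 0.726, 0.687, -0.001]
contact_force: [0.0, 0.5, 1.3]
gripper_width: 0.005
```

Call:
{"op": "step_arm", "data": {
  "deltas": [
    [0, 0, 0.0005, 0, 0, 0, 1],
    [0, 0, 0.001, 0, 0, 0, 1],
    [0, 0, 0.001, 0, 0, 0, 1]
  ]
}}

```text
time: 24.65
tool_pos: [0.446, 0.2203, 0.0604]
tool_rot: [0.0, 0.726, 0.687, -0.001]
contact_force: [1.1, -0.2, 0.9]
gripper_width: 0.002
```

Call:
{"op": "step_arm", "data": {
  "deltas": [
    [0, 0, -0.005, 0, 0, 0, 1],
    [0, 0, -0.015, 0, 0, 0, 1],
    [0, 0, -0.035, 0, 0, 0, 1],
    [0, 0, -0.07, 0, 0, 0, 1],
    [-0.04, 0, -0.11, 0, 0, 0, 1],
    [-0.08, 0, -0.13, 0, 0, 0, 1],
    [-0.1, 0, -0.13, 0, 0, 0, 1],
    [-0.1, 0, -0.13, 0, 0, 0, 1]
  ]
}}

```text
time: 25.45
tool_pos: [0.4414, 0.1192, 0.193]
tool_rot: [0.002, 0.728, 0.686, 0.001]
contact_force: [-0.3, -0.5, -0.7]
gripper_width: -0.0
```

```bash
python3 - <<'E'
from h import *
s,p,R=pose(); print(s['time'],p,s['contact_force'],s['ft_torque'])
snap('wrist','w18.png'); snap('scene','s18.png')
im=cv2.imread('pics/s18.png'); cv2.imwrite('pics/s18c.png',cv2.resize(im[190:290,170:290],None,fx=6,fy=6,interpolation=2))
im=cv2.imread('pics/w18.png'); cv2.imwrite('pics/w18c.png',cv2.resize(im[60:260,220:440],None,fx=3,fy=3,interpolation=2))
E
```

```text
25.45 [0.44138997 0.1191615  0.19295405] [-0.31054283 -0.53222974 -0.66282713] [ 0.05079592 -0.01183298  0.03839885]
```

View pics/w18c.png

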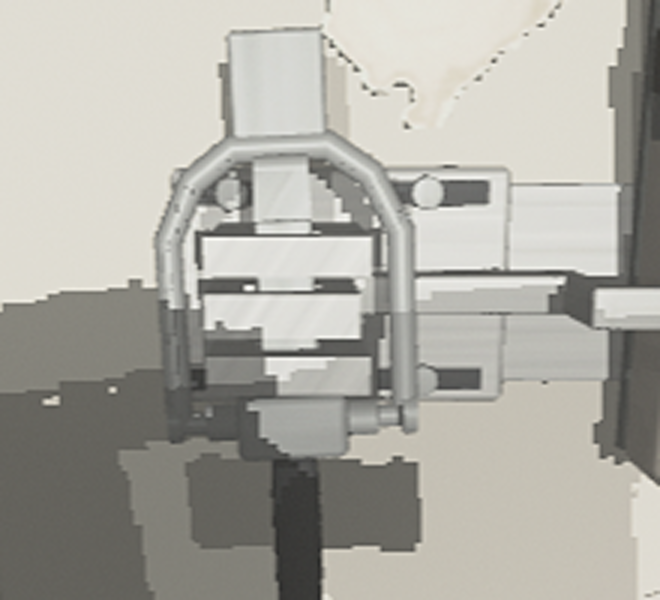

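View pics/s18c.png

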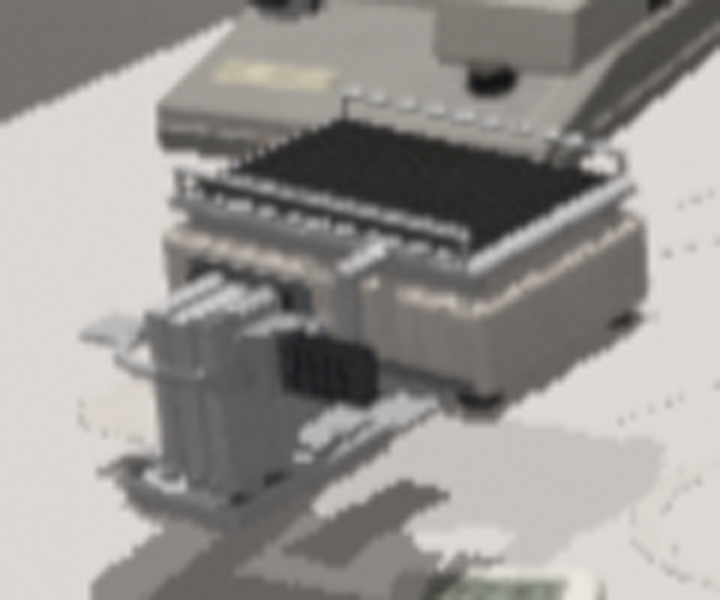

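```bash
python3 - <<'E'
from h import *
d=ld('w18.png')
def c(x,y,z): return onz(d,220+x/3,60+y/3,z)
print('tab end',c(275,30,.054),'head back',c(297,457,.069))
im=cv2.imread('pics/w18.png'); cv2.imwrite('pics/w18d.png',cv2.resize(im[170:290,260:380],None,fx=5,fy=5,interpolation=2))
E
```

```text
tab end [0.44381016 0.22489358 0.054     ] head back [0.44316475 0.13891141 0.069     ]
```

View pics/w18d.png

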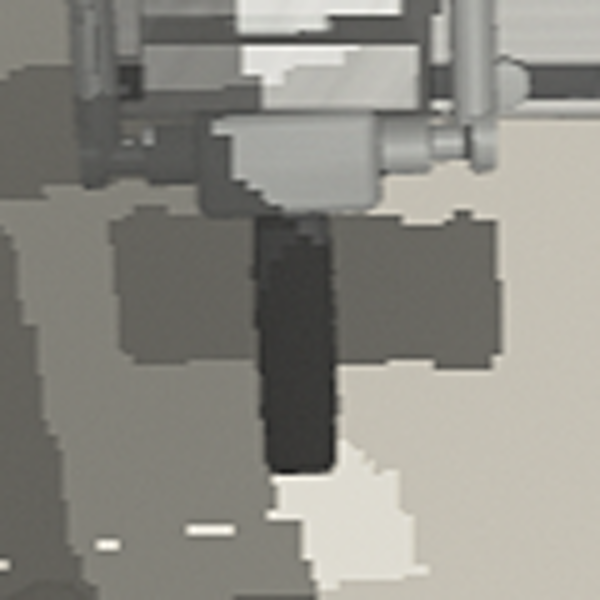

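```bash
python3 - <<'E'
from h import *
d=ld('w18.png'); e=ld('w12.png')
def c(x,y,z): return onz(d,260+x/5,170+y/5,z)
print('head front vis',c(310,112,.069),'back',c(310,213,.069),'grip end',c(300,472,.069),'lug front top',c(340,109,.073), 'lug back top',c(340,46,.073))
im=cv2.imread('pics/w12.png'); cv2.imwrite('pics/w12d.png',cv2.resize(im[150:270,260:380],None,fx=5,fy=5,interpolation=2))
E
```

```text
head front vis [0.44582876 0.15169668 0.069     ] back [0.44508194 0.13862028 0.069     ] grip end [0.44171796 0.1032342  0.069     ] lug front top [0.44958686 0.1525773  0.073     ] lug back top [0.44999849 0.16040514 0.073     ]
```

View pics/w12d.png

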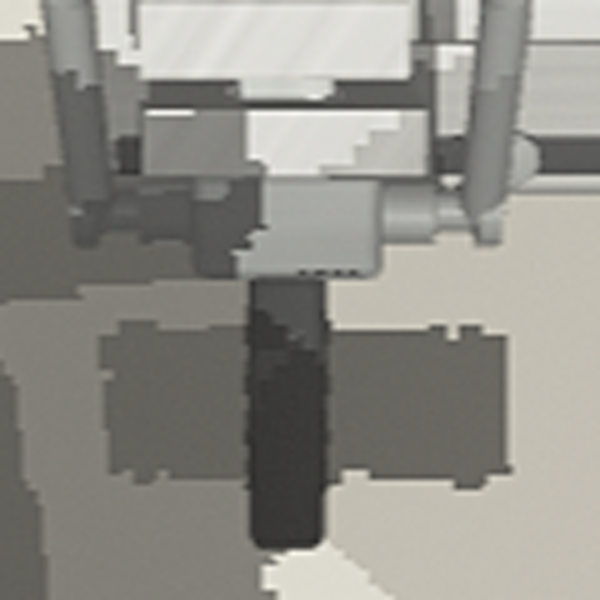

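```bash
python3 - <<'E'
from h import *
d=ld('w12.png')
def c(x,y,z): return onz(d,260+x/5,150+y/5,z)
print('head front vis',c(310,178,.069),'back',c(310,277,.069),'grip end',c(288,547,.069),'lug front top',c(340,176,.073), 'lug back top',c(340,108,.073))
E
```

```text
head front vis [0.44525288 0.15201135 0.069     ] back [0.44459294 0.13971161 0.069     ] grip end [0.43984337 0.10436816 0.069     ] lug front top [0.44886341 0.15270129 0.073     ] lug back top [0.44926186 0.16080652 0.073     ]
```

```bash
python3 - <<'E'
from h import *
s,p,R=pose();print(p)
print(delta([.4405,.080,.193],down(-.0555)),delta([.4405,.080,.058],down(-.0555)))
E
```

```text
[0.44060399 0.12089708 0.19107747]
(array([-0.0408,  0.0022, -0.0019]), array([-0.    ,  0.0012, -0.0011])) (array([-0.0407,  0.0022,  0.1331]), array([-0.    ,  0.0012, -0.0011]))
```

Call:
{"op": "step_arm", "data": {
  "deltas": [
    [-0.025, 0.0015, 0, 0, 0, 0, 1],
    [-0.0407, 0.0022, 0.02, 0, 0, 0, 1],
    [-0.0407, 0.0022, 0.05, 0, 0, 0, 1],
    [-0.0407, 0.0022, 0.085, 0, 0, 0, 1],
    [-0.0407, 0.0022, 0.115, 0, 0, 0, 1],
    [-0.0407, 0.0022, 0.133, 0, 0, 0, 1],
    [-0.0407, 0.0022, 0.133, 0, 0, 0, 1],
    [-0.0407, 0.0022, 0.133, 0, 0, 0, 1]
  ]
}}

```text
time: 26.35
tool_pos: [0.4402, 0.0806, 0.0576]
tool_rot: [-0.0, 0.726, 0.688, -0.001]
contact_force: [0.1, 0.2, 1.0]
gripper_width: -0.001
```

```bash
python3 - <<'E'
from h import *
s,p,R=pose(); print(s['time'],p,s['contact_force'],s['ft_torque'])
snap('wrist','w19.png'); 
im=cv2.imread('pics/w19.png'); cv2.imwrite('pics/w19c.png',cv2.resize(im[0:340,200:440],None,fx=1.75,fy=1.75,interpolation=2))
E
```

```text
26.35 [0.44023709 0.08058548 0.05762671] [0.13256094 0.17488134 0.98311559] [-0.02185623 -0.00785252  0.01497868]
```

View pics/w19c.png

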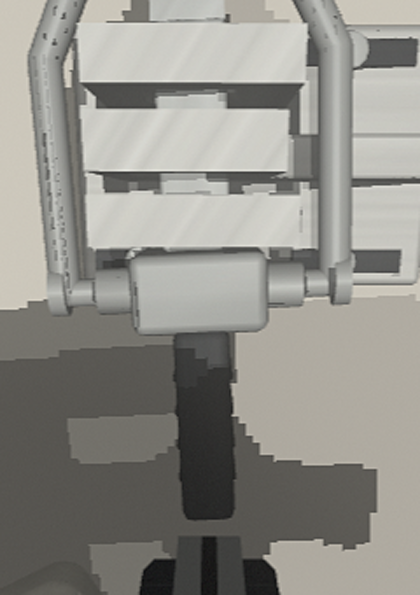

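Call:
{"op": "step_arm", "data": {
  "deltas": [
    [0.003, 0, 0, 0, 0, 0, 1],
    [0.006, 0, 0, 0, 0, 0, 1],
    [0.008, 0, 0, 0, 0, 0, 1],
    [0.009, 0, 0, 0, 0, 0, 1],
    [0.009, 0, 0, 0, 0, 0, 1]
  ]
}}

```text
time: 26.9
tool_pos: [0.4412, 0.0889, 0.0581]
tool_rot: [0.001, 0.726, 0.687, -0.001]
contact_force: [0.5, -0.1, 0.4]
gripper_width: -0.007
```

Call:
{"op": "step_arm", "data": {
  "deltas": [
    [0.0005, 0, 0, 0, 0, 0, 1],
    [0.001, 0, 0, 0, 0, 0, 1],
    [0.0015, 0, 0, 0, 0, 0, 1],
    [0.0015, 0, 0, 0, 0, 0, 1]
  ]
}}

```text
time: 27.3
tool_pos: [0.4411, 0.0901, 0.0578]
tool_rot: [0.001, 0.726, 0.687, -0.001]
contact_force: [0.4, -0.5, -0.2]
gripper_width: 0.001
```

Call:
{"op": "step_arm", "data": {
  "deltas": [
    [0.0005, 0, 0, 0, 0, 0, 1],
    [0.001, 0, 0, 0, 0, 0, 1],
    [0.0015, 0, 0, 0, 0, 0, 1],
    [0.0015, 0, 0, 0, 0, 0, 1]
  ]
}}

```text
time: 27.7
tool_pos: [0.4409, 0.0911, 0.0577]
tool_rot: [0.001, 0.726, 0.687, -0.002]
contact_force: [-1.9, -5.5, 0.9]
gripper_width: 0.002
```

Call:
{"op": "step_arm", "data": {
  "deltas": [
    [0.0005, 0, 0, 0, 0, 0, 1],
    [0.001, 0, 0, 0, 0, 0, 1],
    [0.001, 0, 0, 0, 0, 0, 1]
  ]
}}

```text
time: 28.0
tool_pos: [0.4407, 0.0913, 0.0576]
tool_rot: [0.001, 0.726, 0.687, -0.003]
contact_force: [-2.8, -9.1, 2.3]
gripper_width: 0.003
```

Call:
{"op": "step_arm", "data": {
  "deltas": [
    [-0.003, 0, 0, 0, 0, 0, 1],
    [-0.01, 0, 0, 0, 0, 0, 1],
    [-0.0125, 0, 0, 0, 0, 0, 1],
    [-0.0125, 0, 0, 0, 0, 0, 1]
  ]
}}

```text
time: 28.4
tool_pos: [0.4407, 0.08, 0.058]
tool_rot: [0.001, 0.727, 0.687, -0.001]
contact_force: [0.1, 0.7, -0.1]
gripper_width: -0.001
```

```bash
python3 - <<'E'
from h import *
s,p,R=pose(); print(s['time'],p,s['contact_force'],s['ft_torque'])
snap('wrist','w20.png'); 
a=cv2.imread('pics/w19.png')[130:310,220:420];b=cv2.imread('pics/w20.png')[130:310,220:420]
o=np.vstack([cv2.resize(np.hstack([a,b]),None,fx=2,fy=3,interpolation=2)])
cv2.imwrite('pics/w20c.png',o)
d=ld('w20.png')
E
```

```text
28.4 [0.44071589 0.08004705 0.05799436] [ 0.14645144  0.7095299  -0.0734055 ] [ 0.00126329  0.01987647 -0.00880173]
```

View pics/w20c.png

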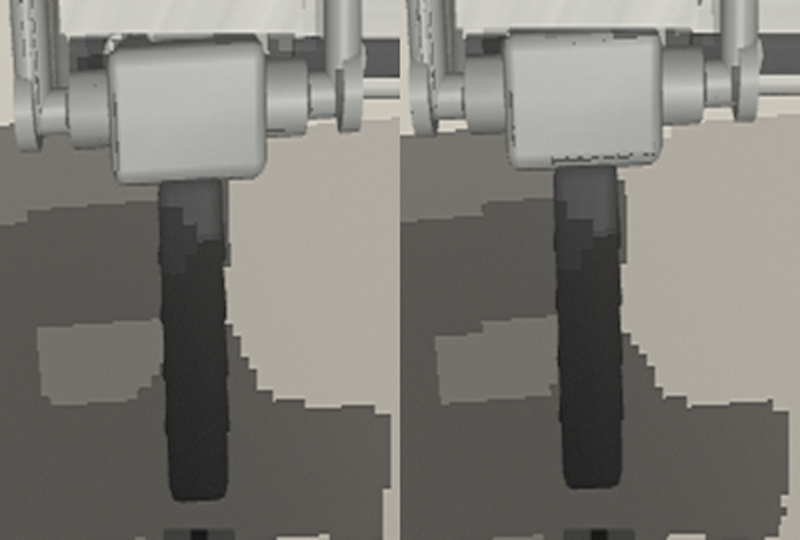

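Call:
{"op": "step_arm", "data": {
  "deltas": [
    [-0.005, 0, -0.01, 0, 0, 0, 1],
    [-0.01, 0, -0.05, 0, 0, 0, 1],
    [0.0, 0, -0.1, 0, 0, 0, 1],
    [0.02, 0, -0.135, 0, 0, 0, 1],
    [0.034, 0, -0.135, 0, 0, 0, 1],
    [0.034, 0, -0.135, 0, 0, 0, 1],
    [0.034, 0, -0.135, 0, 0, 0, 1],
    [0.034, 0, -0.135, 0, 0, 0, 1]
  ]
}}

```text
time: 29.25
tool_pos: [0.4417, 0.1139, 0.1915]
tool_rot: [-0.0, 0.727, 0.687, -0.002]
contact_force: [-0.8, 0.2, 0.2]
gripper_width: 0.001
```

```bash
python3 - <<'E'
from h import *
s,p,R=pose(); print(s['time'],p,s['contact_force'])
snap('wrist','w21.png'); snap('scene','s21.png')
im=cv2.imread('pics/s21.png'); cv2.imwrite('pics/s21c.png',cv2.resize(im[190:290,170:290],None,fx=6,fy=6,interpolation=2))
im=cv2.imread('pics/w21.png'); cv2.imwrite('pics/w21d.png',cv2.resize(im[70:270,230:390],None,fx=4,fy=3,interpolation=2))
E
```

```text
29.25 [0.44171435 0.11385517 0.19153554] [-0.81109738  0.18645593  0.21351009]
```

View pics/w21d.png

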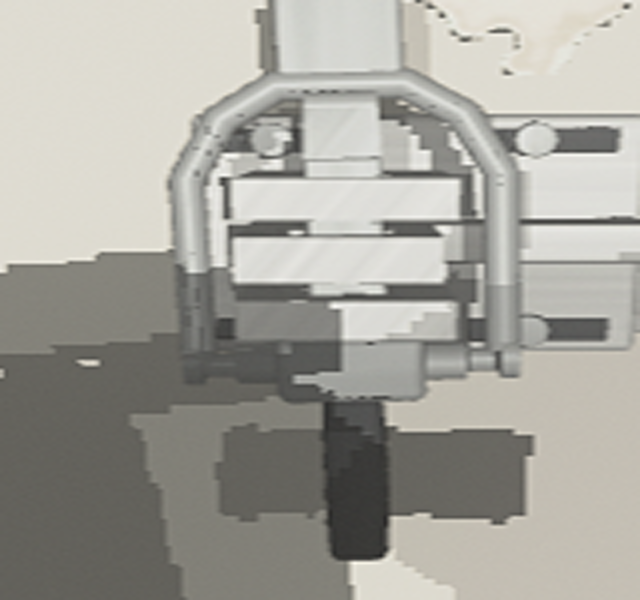

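View pics/s21c.png

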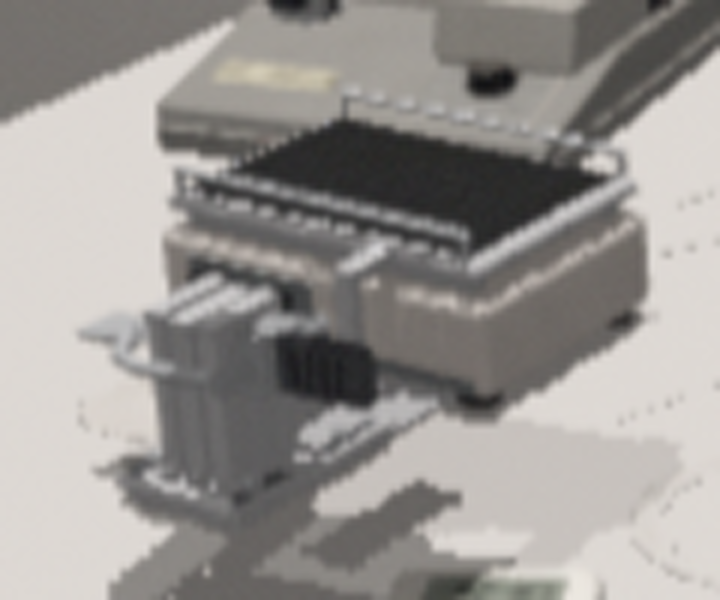

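```bash
python3 - <<'E'
from h import *
d=ld('w21.png')
def c(x,y,z): return onz(d,230+x/4,70+y/3,z)
print('lug front',c(360,341,.073),'head back',c(350,400,.069),'grip end',c(358,557,.069))
manip.job_done(); print(manip.state()['time'])
E
```

```text
lug front [0.44434448 0.15278473 0.073     ] head back [0.44202556 0.13973884 0.069     ] grip end [0.44132815 0.10452197 0.069     ]
the job is handed in; nothing more can be done
the job is handed in; nothing more can be done
```

I seated the locking pin through both lugs and the tongue, snapped the ring down over its nose, let go, and handed the job in at about 29 s.

- **Insertion:** The nose first touched the lug face about 4 mm too high. I lowered it until it dropped into the hole. The shoulder then stopped firmly against the lug at 6.6 N.
- **Ring:** It took up to about 8.5 N (with about 4 N of sideways force) on the tab before the force fell away past the snap. After I lifted off, the ring stayed down in two later pictures about 4 s apart. I could not see the bar under the nose directly; I judge it snapped because it did not spring back open.
- **Correction:** A picture after the snap showed the pin had backed out about 1 mm. I pushed its end forward again with the closed fingers. That push peaked at about 9 N, slightly over the 8 N guideline.
- **Last checks:** The head's back edge sits at y = 0.1397 m, the same as when the shoulder was first home. The arm was clear of everything. I did not touch the timer, stopper or vial, but I did not re-measure their positions.

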